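Fit purge-gas filters on a mask aligner's manifold and set the valve

ROBOT

A 6-joint arm with a two-finger parallel gripper is mounted at the origin on the work surface. World frame = base frame: x ahead of the robot, y to its left, z up, the work surface at z = 0. Lengths are in m, angles in rad, forces in N, time in s.
With the tool pointing down it reaches from about 0.35 to 0.875 m from the base axis. Payload 4.2 kg.
Tool frame: the origin (TCP) lies midway between the tips of the shut fingers; the grasp point (between the pads) lies 19 mm behind it; z points along the fingers, x is the direction in which the jaws open and shut, and the axes are right-handed (so a half turn about z gives the same grasp; the last joint's range is limited). The gripper opens to 87 mm and grips with 3 to 60 N. Pads are 19 mm wide; open, the fingers measure 117 mm over their backs; the gripper's body (75 mm by 190 mm) begins 51 mm behind the grasp point.
Start: joints at [1.547, 0.385, 0.008, 0, -1.194, -0.259], TCP at [0.174, 0.6, 0.194] pointing down, gripper open.
Joint ranges: [-3.14, 3.14], [-1.21, 2.06], [-1.07, 1.41], [-3.16, 2.05], [-2.99, -0.16], [-3.1, 3.1]. Speed limits (rad/s): [2.79, 2.79, 3.14, 3.14, 3.14, 3.14].

INTERFACE

Orientations are given as a 3x3 rotation matrix whose columns are the frame's x, y, z axes.
In Python, from workcell import bot, capture, get_calibration gives the robot as it stands.
- The arm moves only by the tool move_arm, never from a script. Its argument "motion" is a list of rows, each a list of 2 entries, a list of its own where there are three numbers: the shift along the world's x, y, z in m, then the turn, a rotation vector about the world's x, y, z in rad. A call has 1 to 8 rows; each row shifts and turns the commanded pose from where the row before left it; what a row does not reach is not made up. A row lasts 1/12 s, in which the tool goes at most 41.7 mm and 7.16 degrees, less where a joint would pass 70% of its speed; a pose out of reach is approached as far as the arm can. A call with a gripper value outside its range is refused whole. "grip" is the finger opening in m, from 0 to 0.087, set as the call begins (left out, the last holds). The fingers move at their own pace and stop on an object; "newtons" is the grip in N (left out, the last holds). Time passes only in rows, so rows that do not move let the fingers close. It gives the time, the measured TCP pose, the force and the opening at its end, in the units of the state.
- bot.sense(): the state, without advancing time (a new reading comes with each control period).
- capture(name): name is "scene" or "top"; returns (picture, depth): 400x640x3 uint8, red, green, blue; 400x640 float32, m along the optical axis (not along the pixel's ray), 0 where there is no reading.
- get_calibration(name): a dict with "fx", "fy", "cx", "cy" (pixels), "rvec" (rotation vector, rad) and "tvec" (3), from world to camera coordinates, as OpenCV has them. Camera axes: x right, y down, z forward; pixel columns grow to the right and rows downward; lengths in m; the calibration is good to about 2 mm. A picture is of the moment at which its call begins. get_calibration takes no time and is no camera call.
- bot.job_done(): hands the job in, once; it reports no verdict.
The state is a dict: "time": time; "q": joint angles; "joint_vel": joint speeds; "effort": joint torques, N m; "tool_pos": TCP position; "ee_rot": TCP orientation; "contact_force": force on the tool from outside, world axes, zero at the start; "torque": the same for the moment, N m; "width": finger opening in m.
Only numpy, scipy, OpenCV 4.12 (cv2) and the standard library are available. Lean on these libraries where they do the work, as an engineer would, in place of code of your own. Each camera call takes 0.05 s, during which the arm holds its last target.

TASK

First shut the gas valve, with the dust caps still on. Then, for each filter cartridge standing ready on the deck, take the dust cap off the port of the same colour and put it in the tray, and push the filter fully home on that port, leaving a port that has no filter capped. When all the filters are on, open the valve until its pointer lines up with the orange tab; leave the jar, wafer box and screwdriver where they are.

Things in the scene. Friction and masses are not known exactly. Their poses are not given: they have to be found in the camera images.
- valve (a joint): Opening of the gas valve in rad: 0 = shut (hard stop), grows as the handle is turned anticlockwise seen from above, 1.57 = fully open (stop). Stays where it is left; takes about 0.12 N m to turn.
- valve_grip (a point): On the handle's vertical turning axis, 22 mm above the handle's underside and 14 mm below its top: the height to grip. The handle is a black bar 90 mm long (45 mm each side of the axis), 16 mm thick, 36 mm high, with a white pointer nose and white line on its pointing half. x is where the pointer points, z up. Its underside is 16 mm above the dial.
- valve_base: Grey valve pedestal, 150 x 150 x 50 mm, with a white round dial (144 mm across, top 54 mm up) and tick marks each 10 degrees, long ones at shut and fully open. Fixed. Origin: centre of its underside, under the handle's axis. The handle points along its +x when shut; z up.
- marker: Orange set-point tab at the rim of the valve dial, 20 x 12 x 10 mm, fixed, its centre 68 mm from the axis. Origin: on the handle's axis at the dial's top face; x points from the axis to the tab. The angle from the pedestal's x to this x is the valve opening wanted, 0.45 to 1.0 rad.
- manifold: Aluminium manifold block, 90 x 290 x 40 mm (x, y, z), carrying the three ports in a row along its y, at -90, 0 and +90 mm. Fixed. Origin: centre of its underside.
- port_blue: Blue port: round blue flange (54 mm across, 8 mm thick) on the manifold's top with an upright steel spigot, 25 mm diameter, its tip 44 mm above the origin (tapers from 25 to 16 mm over the last 8 mm). Fixed. Origin: centre of the flange's underside, on the manifold's top face; z up along the spigot. Which port stands at which of the manifold's three places varies.
- port_green: Green port: round green flange (54 mm across, 8 mm thick) on the manifold's top with an upright steel spigot, 25 mm diameter, its tip 44 mm above the origin (tapers from 25 to 16 mm over the last 8 mm). Fixed. Origin: centre of the flange's underside, on the manifold's top face; z up along the spigot. Which port stands at which of the manifold's three places varies.
- port_yellow: Yellow port: round yellow flange (54 mm across, 8 mm thick) on the manifold's top with an upright steel spigot, 25 mm diameter, its tip 44 mm above the origin (tapers from 25 to 16 mm over the last 8 mm). Fixed. Origin: centre of the flange's underside, on the manifold's top face; z up along the spigot. Which port stands at which of the manifold's three places varies.
- cap_blue: Dust cap, starts on the blue port: rigid black cup, mouth down, 37 mm outside, 28 mm bore 39 mm deep, 44 mm tall, with a red round knob on top, 22 mm diameter, from 44 to 68 mm above the origin. 60 g, slides freely (1.5 mm clearance all round). Origin: centre of its lower rim (8 mm above the port's origin when on it); z up.
- cap_green: Dust cap, starts on the green port: rigid black cup, mouth down, 37 mm outside, 28 mm bore 39 mm deep, 44 mm tall, with a red round knob on top, 22 mm diameter, from 44 to 68 mm above the origin. 60 g, slides freely (1.5 mm clearance all round). Origin: centre of its lower rim (8 mm above the port's origin when on it); z up.
- cap_yellow: Dust cap, starts on the yellow port: rigid black cup, mouth down, 37 mm outside, 28 mm bore 39 mm deep, 44 mm tall, with a red round knob on top, 22 mm diameter, from 44 to 68 mm above the origin. 60 g, slides freely (1.5 mm clearance all round). Origin: centre of its lower rim (8 mm above the port's origin when on it); z up.
- filter_blue: Filter for the blue port, mouth down: white cylinder 43 mm across, 85 mm tall, on a brass foot (68 mm across, 12 mm thick); blue band 52 to 72 mm up; blue top with a nipple (12 mm across, 14 mm high). 28 mm bore from below, 42 mm deep, slides over the spigot. Home: rim on the flange, origin 8 mm above the port's. 130 to 250 g. Origin: centre of lower rim; z up. May be absent.
- filter_green: Filter for the green port, mouth down: white cylinder 43 mm across, 85 mm tall, on a brass foot (68 mm across, 12 mm thick); green band 52 to 72 mm up; green top with a nipple (12 mm across, 14 mm high). 28 mm bore from below, 42 mm deep, slides over the spigot. Home: rim on the flange, origin 8 mm above the port's. 130 to 250 g. Origin: centre of lower rim; z up. May be absent.
- filter_yellow: Filter for the yellow port, mouth down: white cylinder 43 mm across, 85 mm tall, on a brass foot (68 mm across, 12 mm thick); yellow band 52 to 72 mm up; yellow top with a nipple (12 mm across, 14 mm high). 28 mm bore from below, 42 mm deep, slides over the spigot. Home: rim on the flange, origin 8 mm above the port's. 130 to 250 g. Origin: centre of lower rim; z up. May be absent.
- tray: Shallow open steel tray, 120 x 220 x 30 mm (x, y, z), walls and floor 4 mm, fixed to the deck. Origin: centre of its underside.
- jar: Bystander: amber jar, 60 mm across, 100 mm tall. Origin: centre of its underside.
- wafer_box: Bystander: flat round wafer box, 122 mm across, 30 mm high. Origin: centre of its underside.
- driver: Bystander: screwdriver lying on the deck along its x, about 200 mm long, up to 30 mm high. Origin: under its middle.
Not all that is in view belongs to the job. Leave any pink look-alike of the cap_blue alone.

How it is judged:
On the way, in this order (a step that is already met when the one before it is completed fails the run):
1. the valve is shut while every cap is still on its port (value of joint valve below 0.09 rad and horizontal distance between cap_blue and port_blue below 0.006 m and z of cap_blue in the frame of port_blue below 0.013 m and angle between each of cap_blue, cap_green, cap_yellow's own z axis and vertical below 0.12 rad and horizontal distance between cap_green and port_green below 0.006 m and z of cap_green in the frame of port_green below 0.013 m and horizontal distance between cap_yellow and port_yellow below 0.006 m and z of cap_yellow in the frame of port_yellow below 0.013 m), for 0.2 s.
2. with the valve shut, each filter is home on its port, its cap is in the tray and the other ports are capped (value of joint valve below 0.09 rad and horizontal distance between filter_blue and port_blue below 0.006 m and z of filter_blue in the frame of port_blue below 0.013 m and angle between each of filter_blue, filter_green, filter_yellow's own z axis and vertical below 0.12 rad and horizontal distance between filter_green and port_green below 0.006 m and z of filter_green in the frame of port_green below 0.013 m and horizontal distance between filter_yellow and port_yellow below 0.006 m and z of filter_yellow in the frame of port_yellow below 0.013 m and (horizontal distance between filter_blue and port_blue below 0.006 m or (horizontal distance between cap_blue and port_blue below 0.006 m and z of cap_blue in the frame of port_blue below 0.013 m and angle between cap_blue's own z axis and vertical below 0.12 rad)) and (horizontal distance between filter_green and port_green below 0.006 m or (horizontal distance between cap_green and port_green below 0.006 m and z of cap_green in the frame of port_green below 0.013 m and angle between cap_green's own z axis and vertical below 0.12 rad)) and (horizontal distance between filter_yellow and port_yellow below 0.006 m or (horizontal distance between cap_yellow and port_yellow below 0.006 m and z of cap_yellow in the frame of port_yellow below 0.013 m and angle between cap_yellow's own z axis and vertical below 0.12 rad)) and ((horizontal distance between cap_blue and port_blue below 0.006 m and z of cap_blue in the frame of port_blue below 0.013 m and angle between cap_blue's own z axis and vertical below 0.12 rad) or (x of cap_blue in the frame of tray between -0.06 and 0.06 m and y of cap_blue in the frame of tray between -0.11 and 0.11 m and z of cap_blue in the frame of tray below 0.075 m and linear speed of cap_blue below 0.02 m/s)) and ((horizontal distance between cap_green and port_green below 0.006 m and z of cap_green in the frame of port_green below 0.013 m and angle between cap_green's own z axis and vertical below 0.12 rad) or (x of cap_green in the frame of tray between -0.06 and 0.06 m and y of cap_green in the frame of tray between -0.11 and 0.11 m and z of cap_green in the frame of tray below 0.075 m and linear speed of cap_green below 0.02 m/s)) and ((horizontal distance between cap_yellow and port_yellow below 0.006 m and z of cap_yellow in the frame of port_yellow below 0.013 m and angle between cap_yellow's own z axis and vertical below 0.12 rad) or (x of cap_yellow in the frame of tray between -0.06 and 0.06 m and y of cap_yellow in the frame of tray between -0.11 and 0.11 m and z of cap_yellow in the frame of tray below 0.075 m and linear speed of cap_yellow below 0.02 m/s))), for 0.2 s.
3. the pointer is at the orange tab (angle between the x axis of valve_grip and the x axis of marker, either way round below 0.1 rad and velocity of joint valve between -0.05 and 0.05 rad/s), for 0.2 s.
At the end, for the whole second after the job is handed in: Each filter is on its colour's port: within 6 mm of the axis, rim within 5 mm of the flange, upright within 0.12 rad. Its cap is in the tray (origin inside, below 75 mm); other ports are capped. Pointer within 0.1 rad of the orange tab. All at rest (all of step 3 and horizontal distance between filter_blue and port_blue below 0.006 m and z of filter_blue in the frame of port_blue below 0.013 m and angle between each of filter_blue, filter_green, filter_yellow's own z axis and vertical below 0.12 rad and horizontal distance between filter_green and port_green below 0.006 m and z of filter_green in the frame of port_green below 0.013 m and horizontal distance between filter_yellow and port_yellow below 0.006 m and z of filter_yellow in the frame of port_yellow below 0.013 m and (horizontal distance between filter_blue and port_blue below 0.006 m or (horizontal distance between cap_blue and port_blue below 0.006 m and z of cap_blue in the frame of port_blue below 0.013 m and angle between cap_blue's own z axis and vertical below 0.12 rad)) and (horizontal distance between filter_green and port_green below 0.006 m or (horizontal distance between cap_green and port_green below 0.006 m and z of cap_green in the frame of port_green below 0.013 m and angle between cap_green's own z axis and vertical below 0.12 rad)) and (horizontal distance between filter_yellow and port_yellow below 0.006 m or (horizontal distance between cap_yellow and port_yellow below 0.006 m and z of cap_yellow in the frame of port_yellow below 0.013 m and angle between cap_yellow's own z axis and vertical below 0.12 rad)) and ((horizontal distance between cap_blue and port_blue below 0.006 m and z of cap_blue in the frame of port_blue below 0.013 m and angle between cap_blue's own z axis and vertical below 0.12 rad) or (x of cap_blue in the frame of tray between -0.06 and 0.06 m and y of cap_blue in the frame of tray between -0.11 and 0.11 m and z of cap_blue in the frame of tray below 0.075 m and linear speed of cap_blue below 0.02 m/s)) and ((horizontal distance between cap_green and port_green below 0.006 m and z of cap_green in the frame of port_green below 0.013 m and angle between cap_green's own z axis and vertical below 0.12 rad) or (x of cap_green in the frame of tray between -0.06 and 0.06 m and y of cap_green in the frame of tray between -0.11 and 0.11 m and z of cap_green in the frame of tray below 0.075 m and linear speed of cap_green below 0.02 m/s)) and ((horizontal distance between cap_yellow and port_yellow below 0.006 m and z of cap_yellow in the frame of port_yellow below 0.013 m and angle between cap_yellow's own z axis and vertical below 0.12 rad) or (x of cap_yellow in the frame of tray between -0.06 and 0.06 m and y of cap_yellow in the frame of tray between -0.11 and 0.11 m and z of cap_yellow in the frame of tray below 0.075 m and linear speed of cap_yellow below 0.02 m/s)) and linear speed of each of filter_blue, filter_green, filter_yellow below 0.02 m/s); the robot touches nothing.
It fails at once if the jar is moved more than 30 mm (distance of jar from where it was at the start of the episode above 0.03 m).
It fails at once if the wafer box is moved more than 30 mm (distance of wafer_box from where it was at the start of the episode above 0.03 m).
It fails at once if the screwdriver is moved more than 30 mm (distance of driver from where it was at the start of the episode above 0.03 m).
Of filter_blue, filter_green, filter_yellow only 2 to 3 are there at a start; the rules pass over those that are not, and their reading is None.
At some moment in a run one of filter_blue, filter_green, filter_yellow may be knocked a few centimetres aside while the robot is not near it.
It also fails if it takes over 210 s, if anything falls off the work surface, if the arm or the gripper's body presses on something with over 40 N, if the wrist force passes 120 N, or if a joint passes its speed limit or range.

## Working session

There is one attempt and no reset: what is moved stays moved. The work goes in short steps, Python scripts to look and compute and a tool call to move; the robot and the scene stay as the last step left them, time stands still between calls to the robot, and variables do not carry over. Pictures are saved under pics/ and viewed, and the job is handed in when it is done.

Besides the shell and the picture viewer there is one more tool, called after "Request:" as name(argument=value, ...) on one line, values as JSON. move_arm: Moves the arm, as the interface text tells. Its arguments: {"type":"object","properties":{"motion":{"type":"array"},"grip":{"type":"number"},"newtons":{"type":"number"}},"required":["motion"]}

```bash
ls; mkdir -p pics; python3 - <<'E'
from workcell import bot,capture,get_calibration
import cv2,numpy as np
s=bot.sense();print({k:np.round(v,3).tolist() for k,v in s.items()})
for n in("scene","top"):
    p,d=capture(n);np.savez(f"pics/{n}0.npz",p=p,d=d);cv2.imwrite(f"pics/{n}0.png",p[:,:,::-1]);print(n,get_calibration(n))
E
```

```text
pics
{'time': 0.0, 'q': [1.547, 0.386, 0.007, -0.001, -1.194, -0.259], 'joint_vel': [0.0, -0.0, -0.001, -0.001, 0.001, 0.001], 'effort': [0.0, -39.066, 18.74, 4.22, 0.011, -0.0], 'tool_pos': [0.174, 0.6, 0.193], 'ee_rot': [[-0.279, -0.96, -0.001], [-0.96, 0.279, -0.002], [0.002, -0.0, -1.0]], 'contact_force': [-0.175, -0.268, 0.362], 'torque': [0.014, -0.045, 0.026], 'width': 0.087}
scene {'fx': 480.7577045920791, 'fy': 480.7577045920791, 'cx': 322.31912458615784, 'cy': 200.2465540964417, 'rvec': array([ 0.87017038,  2.59563123, -0.97287298]), 'tvec': array([ 0.47760924, -0.21019918,  1.53995984])}
top {'fx': 490.9685391782348, 'fy': 490.9685391782348, 'cx': 316.30983856269063, 'cy': 202.39551581014103, 'rvec': array([ 2.09081132, -2.12666249,  0.23507002]), 'tvec': array([0.00592202, 0.62472762, 1.52495085])}
```

View pics/top0.png

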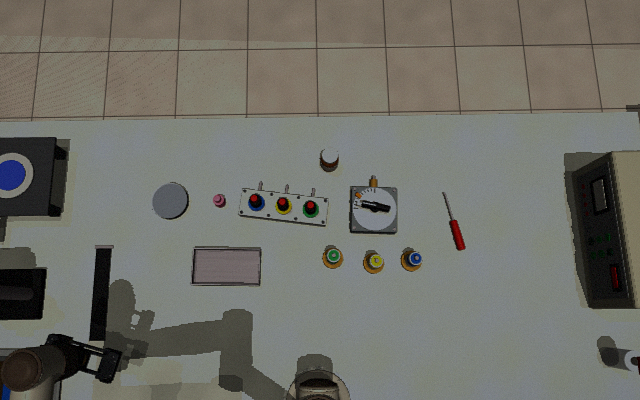

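View pics/scene0.png

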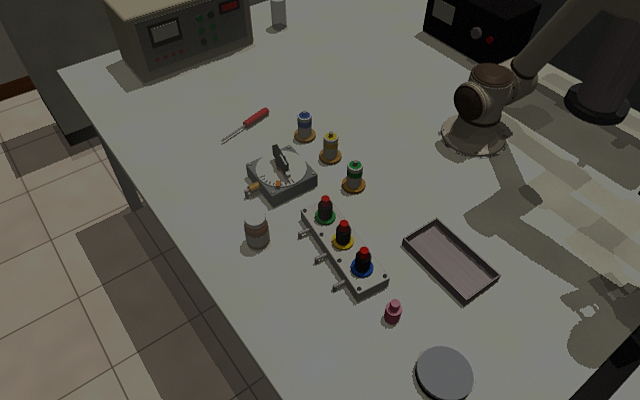

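The top view shows three capped ports on the manifold: blue (257,202), yellow (283,205) and green (310,209). The filters are green (332,257), yellow (374,262) and blue (411,259), so all three are present. The valve is at (374,209) and the tray at (226,266). There is also a pink look-alike cap at (219,200).

Possible mix-ups:
- **Caps:** the pink cup (219,200) and the red driver (455,235) against the red knobs on the ports.
- **Tab:** the orange tab near (358,195) against the brass pipe stub (374,182).

I'll take close crops to check.

```bash
cat > h.py <<'E'
import numpy as np,cv2
from workcell import bot,capture,get_calibration
def cal(n):
    c=get_calibration(n);K=np.array([[c['fx'],0,c['cx']],[0,c['fy'],c['cy']],[0,0,1]])
    R=cv2.Rodrigues(c['rvec'])[0];return K,R,np.array(c['tvec']).ravel()
def ray(n,uv,z):
    K,R,t=cal(n);uv=np.atleast_2d(uv).astype(float)
    d=(np.linalg.inv(K)@np.c_[uv,np.ones(len(uv))].T).T@R;o=-R.T@t
    return o+d*((z-o[2])/d[:,2])[:,None]
def proj(n,P):
    K,R,t=cal(n);p=(K@(R@np.atleast_2d(P).T+t[:,None])).T;return p[:,:2]/p[:,2:]
def cloud(n,d):
    K,R,t=cal(n);v,u=np.mgrid[:400,:640]
    pc=np.stack([(u-K[0,2])/K[0,0]*d,(v-K[1,2])/K[1,1]*d,d],-1);return (pc-t)@R
def crop(p,x0,y0,x1,y1,s,f):
    c=p[y0:y1,x0:x1,::-1].astype(float)*1.8
    cv2.imwrite(f,cv2.resize(np.clip(c,0,255).astype(np.uint8),None,fx=s,fy=s,interpolation=cv2.INTER_CUBIC))
E
python3 - <<'E'
from h import *
a=np.load("pics/top0.npz");b=np.load("pics/scene0.npz")
crop(a['p'],230,170,430,280,4,"pics/ct0.png");crop(b['p'],235,90,415,300,2.8,"pics/cs0.png")
crop(a['p'],340,175,410,245,8,"pics/cv0.png")
print([(-cal(n)[1].T@cal(n)[2]).round(3) for n in("top","scene")])
C=cloud("top",a['d'])
for n,(u,v) in dict(bp=(257,202),yp=(283,205),gp=(310,209),fg=(332,257),fy=(374,262),fb=(411,259),val=(374,209)).items():
    w=C[v-8:v+9,u-8:u+9].reshape(-1,3);print(n,C[v,u].round(3),w[:,2].max().round(3))
E
```

```text
[array([0.281, 0.006, 1.624]), array([1.101, 0.638, 1.012])]
bp [0.623 0.184 0.095] 1.624
yp [0.609 0.101 0.107] 0.125
gp [0.597 0.016 0.096] 1.624
fg [ 0.445 -0.051  0.088] 1.624
fy [ 0.427 -0.181  0.09 ] 0.105
fb [ 0.435 -0.298  0.085] 0.104
val [ 0.595 -0.188  0.089] 0.114
```

View pics/ct0.png

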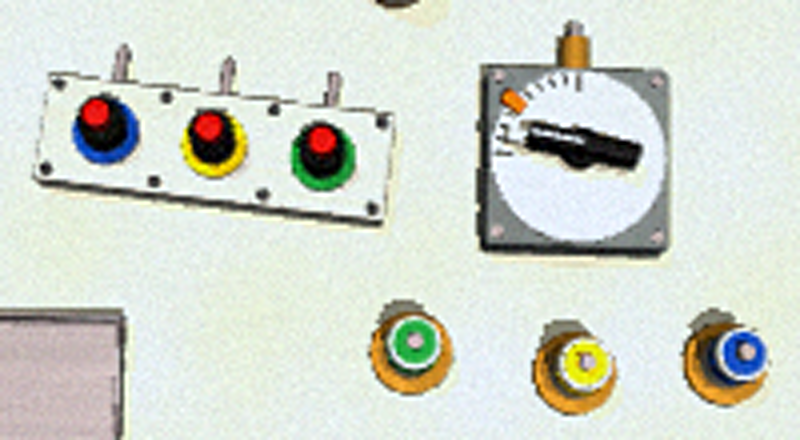

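View pics/cs0.png

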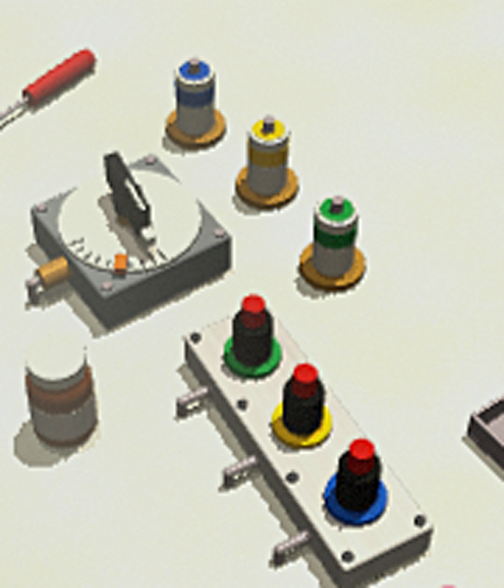

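View pics/cv0.png

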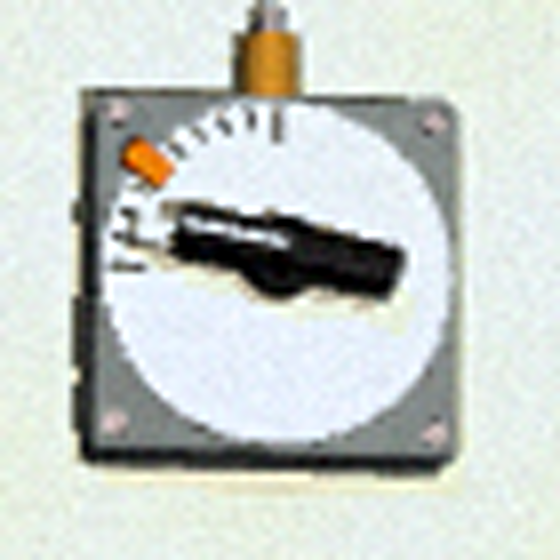

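All three filters are present. The valve's pointer, the white nose, is at the left of the dial, near fully open. The long tick at the top, by the brass pipe, is shut (+x), and the orange tab is at (149,162) in the crop. Next I'll measure positions in both views.

```bash
cat >> h.py <<'E'
def masks(p):
    hsv=cv2.cvtColor(p,cv2.COLOR_RGB2HSV);H,S,V=[hsv[...,i].astype(int) for i in range(3)]
    return dict(red=((H<5)|(H>174))&(S>190)&(V>70),green=(H>45)&(H<80)&(S>110)&(V>40),blue=(H>100)&(H<125)&(S>110)&(V>40),
      yellow=(H>24)&(H<34)&(S>140)&(V>70),orange=(H>8)&(H<17)&(S>200)&(V>100),pink=(H>150)&(H<176)&(S>60)&(S<190),foot=(H>12)&(H<24)&(S>120)&(V>60))
def blobs(m,amin=8):
    n,l,s,c=cv2.connectedComponentsWithStats(m.astype(np.uint8),connectivity=8)
    return [(c[i],s[i,4],l==i) for i in range(1,n) if s[i,4]>=amin]
E
python3 - <<'E'
from h import *
for n in("top","scene"):
    p=np.load(f"pics/{n}0.npz")['p'];M=masks(p)
    for k,m in M.items():
        for c,a,_ in blobs(m):
            if a<900: print(n,k,c.round(1),a,"z0.05",ray(n,c,.048)[0,:2].round(3),"z.085",ray(n,c,.085)[0,:2].round(3),"z.116",ray(n,c,.116)[0,:2].round(3))
E
```

```text
top red [253.5 197.6] 31 z0.05 [0.649 0.202] z.085 [0.64  0.197] z.116 [0.633 0.193]
top red [281.7 201.2] 32 z0.05 [0.635 0.109] z.085 [0.627 0.106] z.116 [0.62  0.104]
top red [310.2 204.6] 33 z0.05 [0.622 0.015] z.085 [0.614 0.015] z.116 [0.607 0.015]
top red [457.6 235. ] 177 z0.05 [ 0.513 -0.461] z.085 [ 0.508 -0.45 ] z.116 [ 0.503 -0.441]
top green [310.8 211.4] 75 z0.05 [0.599 0.014] z.085 [0.592 0.014] z.116 [0.586 0.013]
top green [333.4 255.2] 73 z0.05 [ 0.455 -0.057] z.085 [ 0.451 -0.055] z.116 [ 0.447 -0.054]
top blue [ 10.8 174.4] 635 z0.05 [0.741 1.008] z.085 [0.731 0.985] z.116 [0.722 0.965]
top blue [256.7 204.8] 82 z0.05 [0.625 0.191] z.085 [0.616 0.186] z.116 [0.61  0.183]
top blue [415.4 258. ] 76 z0.05 [ 0.441 -0.32 ] z.085 [ 0.437 -0.312] z.116 [ 0.434 -0.306]
top blue [  5.5 392.8] 104 z0.05 [0.056 0.945] z.085 [0.061 0.923] z.116 [0.065 0.904]
top yellow [283.8 208.4] 67 z0.05 [0.611 0.102] z.085 [0.603 0.1  ] z.116 [0.597 0.098]
top yellow [376.  260.6] 69 z0.05 [ 0.435 -0.193] z.085 [ 0.432 -0.188] z.116 [ 0.429 -0.184]
top orange [358.1 194.7] 14 z0.05 [ 0.6
[... 1730 characters left out ...]
 [0.652 0.325] z.085 [0.669 0.337] z.116 [0.683 0.347]
scene foot [305. 136.] 86 z0.05 [ 0.463 -0.267] z.085 [ 0.488 -0.232] z.116 [ 0.508 -0.203]
scene foot [330.8 156.9] 97 z0.05 [ 0.457 -0.148] z.085 [ 0.482 -0.118] z.116 [ 0.502 -0.093]
scene foot [344.2 180.4] 20 z0.05 [ 0.485 -0.052] z.085 [ 0.509 -0.026] z.116 [ 0.529 -0.003]
scene foot [356.5 186.5] 90 z0.05 [ 0.473 -0.014] z.085 [0.497 0.011] z.116 [0.517 0.032]
scene foot [277.6 183.1] 19 z0.05 [ 0.639 -0.154] z.085 [ 0.657 -0.123] z.116 [ 0.672 -0.098]
scene foot [253.7 185.6] 58 z0.05 [ 0.697 -0.185] z.085 [ 0.712 -0.153] z.116 [ 0.725 -0.127]
scene foot [338.1 244.2] 49 z0.05 [0.635 0.108] z.085 [0.653 0.129] z.116 [0.668 0.146]
```

```bash
cat > m1.py <<'E'
from h import *
from scipy.optimize import least_squares
for n in("top","scene"):
    z=np.load(f"pics/{n}0.npz");p,d=z['p'],z['d'];M=masks(p);C=cloud(n,d)
    for k,g in dict(blue=(.632,.193),yellow=(.619,.1045),green=(.607,.0155)).items():
        ys,xs=np.nonzero(M[k]);P=ray(n,np.c_[xs,ys],.048)[:,:2]
        r=np.hypot(*(P-np.array(g)).T);P=P[r<.04]
        # hull outer points, circle fit r=27mm robust
        hull=cv2.convexHull((P*1e4).astype(np.float32))[:,0]/1e4
        f=least_squares(lambda c:np.hypot(*(hull-c).T)-.0262,g,loss='soft_l1',f_scale=.001)
        T=C[(C[...,2]>.110)&(C[...,2]<.122)&(np.hypot(C[...,0]-g[0],C[...,1]-g[1])<.02)]
        print(n,k,"flange",f.x.round(4),len(hull),"knobtop depth",len(T),T.mean(0).round(4) if len(T) else 0)
    hsv=cv2.cvtColor(p,cv2.COLOR_RGB2HSV)
    # handle top z=.106 via depth
    c0=np.array([.595,-.19])
    near=np.hypot(C[...,0]-c0[0],C[...,1]-c0[1])<.09
    T=C[near&(C[...,2]>.098)&(C[...,2]<.115)]
    mu=T.mean(0);u,s,vt=np.linalg.svd((T-mu)[:,:2]);print(n,"handle",len(T),mu.round(4),"dir",vt[0].round(3),"ext",np.ptp((T-mu)[:,:2]@vt[0]).round(3))
    gray=(hsv[...,2]<35)&(near|False)
    W=C[near&(abs(C[...,2]-.054)<.006)&(hsv[...,1]<40)&(hsv[...,2]>130)]
    if len(W):
        ell=cv2.minEnclosingCircle((W[:,:2]*1000).astype(np.float32));print(" dial",ell, W.mean(0).round(4))
    B=C[(abs(C[...,2]-.05)<.008)&(np.hypot(C[...,0]-c0[0],C[...,1]-c0[1])<.12)]
    print(" base rect",cv2.minAreaRect((B[:,:2]*1000).astype(np.float32)))
    Tb=ray(n,[c for c,a,_ in blobs(M['orange']) if abs(ray(n,c,.06)[0,0]-.64)<.04 and a<40],.062);print(" tab",Tb.round(4))
    t=C[(C[...,2]>.02)&(C[...,2]<.036)&(abs(C[...,0]-.42)<.12)&(abs(C[...,1]-.29)<.16)]
    print(" tray",cv2.minAreaRect((t[:,:2]*1000).astype(np.float32)))
E
python3 m1.py
```

```text
top blue flange [0.6325 0.1933] 15 knobtop depth 36 [0.6317 0.1927 0.1161]
top yellow flange [0.6205 0.1051] 15 knobtop depth 33 [0.6188 0.1039 0.1164]
top green flange [0.6078 0.0154] 19 knobtop depth 35 [0.6066 0.0148 0.1166]
top handle 149 [ 0.6031 -0.194   0.1066] dir [0.222 0.975] ext 0.089
 dial ((604.5845947265625, -193.0933837890625), 70.6454086303711) [ 0.5996 -0.1961  0.0548]
 base rect ((610.9571533203125, -192.42709350585938), (148.5345916748047, 164.43460083007812), 87.16594696044922)
 tab [[ 0.6495 -0.1419  0.062 ]]
 tray ((427.1703186035156, 292.43280029296875), (222.20458984375, 120.28221130371094), 88.68415069580078)
scene blue flange [0.6307 0.1936] 21 knobtop depth 67 [0.6316 0.1952 0.1155]
scene yellow flange [0.618  0.1046] 16 knobtop depth 60 [0.6186 0.1059 0.1152]
scene green flange [0.6049 0.0154] 20 knobtop depth 54 [0.6063 0.0175 0.1153]
scene handle 151 [ 0.6033 -0.1896  0.105 ] dir [0.218 0.976] ext 0.095
 dial ((600.960205078125, -193.6384735107422), 71.41354370117188) [ 0.6122 -0.188   0.0543]
 base rect ((601.562744140625, -191.41502380371094), (154.72366333007812, 152.6695556640625), 86.9930648803711)
 tab [[ 0.6449 -0.1449  0.062 ]]
 tray ((425.8031921386719, 293.401611328125), (222.05325317382812, 124.95703887939453), 88.81707763671875)
```

Measurements, with the two views agreeing to about 3 mm:

| Item | Position or angle |
|---|---|
| Valve axis | (.603,-.193) |
| Handle yaw | 1.35 |
| Valve base yaw | ≈-.05 |
| Tab yaw | ≈.84 |
| Blue port | (.632,.1935) |
| Yellow port | (.619,.105) |
| Green port | (.6065,.0157) |
| Tray centre | (.4265,.293) |

I'll go to the valve first.

Request:
move_arm(motion=[[[0.018, -0.033, 0.001], [0, 0, -0.063]], [[0.018, -0.033, 0.001], [0, 0, -0.063]], [[0.018, -0.033, 0.001], [0, 0, -0.063]], [[0.018, -0.033, 0.001], [0, 0, -0.063]], [[0.018, -0.033, 0.001], [0, 0, -0.063]], [[0.018, -0.033, 0.001], [0, 0, -0.063]], [[0.018, -0.033, 0.001], [0, 0, -0.063]], [[0.018, -0.033, 0.001], [0, 0, -0.063]]], grip=0.087, newtons=30)

```text
time: 0.77
tool_pos: [0.3186, 0.3342, 0.2018]
ee_rot: [[-0.71, -0.704, -0.0], [-0.704, 0.71, -0.0], [0.001, -0.0, -1.0]]
contact_force: [0.2, -0.4, -0.1]
width: 0.0871
```

Request:
move_arm(motion=[[[0.018, -0.033, 0], [0, 0, -0.063]], [[0.018, -0.033, 0], [0, 0, -0.063]], [[0.018, -0.033, 0], [0, 0, -0.063]], [[0.018, -0.033, 0], [0, 0, -0.063]], [[0.018, -0.033, 0], [0, 0, -0.063]], [[0.018, -0.033, 0], [0, 0, -0.063]], [[0.018, -0.033, 0], [0, 0, -0.063]], [[0.018, -0.033, 0], [0, 0, -0.063]]])

```text
time: 1.43
tool_pos: [0.4626, 0.0703, 0.2018]
ee_rot: [[-0.962, -0.273, -0.0], [-0.273, 0.962, 0.0], [0.0, 0.0, -1.0]]
contact_force: [0.5, 1.2, -0.7]
width: 0.0869
```

Request:
move_arm(motion=[[[0.018, -0.033, 0], [0, 0, -0.063]], [[0.018, -0.033, 0], [0, 0, -0.063]], [[0.018, -0.033, 0], [0, 0, -0.063]], [[0.018, -0.033, 0], [0, 0, -0.063]], [[0.018, -0.033, 0], [0, 0, -0.063]], [[0.018, -0.033, 0], [0, 0, -0.063]], [[0.018, -0.033, 0], [0, 0, -0.063]], [[0, 0, 0], [0, 0, -0.063]]])

```text
time: 2.1
tool_pos: [0.5902, -0.1638, 0.2001]
ee_rot: [[-0.973, 0.23, -0.001], [0.23, 0.973, -0.001], [0.001, -0.002, -1.0]]
contact_force: [0.2, 0.7, 0.5]
width: 0.0867
```

```bash
cat > s.py <<'E'
from h import *
s=bot.sense();R=s['ee_rot'];R=np.array(R)
print("t",round(s['time'],2),"p",np.round(s['tool_pos'],4),"yaw",round(np.arctan2(R[1,0],R[0,0]),4),"z",R[:,2].round(3),"F",np.round(s['contact_force'],1),"q",np.round(s['q'],2),"w",round(s['width'],4))
E
python3 s.py
```

```text
t 2.1 p [ 0.5902 -0.1638  0.2001] yaw 2.9092 z [-0.001 -0.001 -1.   ] F [0.2 0.7 0.5] q [-0.01  0.36 -0.01  0.   -1.2  -0.23] w 0.0867
```

Request:
move_arm(motion=[[[0.013, -0.029, 0], [0, 0, 0.01]], [[0, 0, -0.02], [0, 0, 0]], [[0, 0, -0.03], [0, 0, 0]], [[0, 0, -0.03], [0, 0, 0]], [[0, 0, -0.025], [0, 0, 0]], [[0, 0, -0.018], [0, 0, 0]], [[0, 0, -0.002], [0, 0, 0]], [[0, 0, 0], [0, 0, 0]]], grip=0.06)

```text
time: 2.77
tool_pos: [0.6004, -0.1878, 0.0755]
ee_rot: [[-0.977, 0.212, -0.003], [0.212, 0.977, 0.0], [0.003, -0.001, -1.0]]
contact_force: [0.3, -0.9, 0.4]
width: 0.0599
```

Request:
move_arm(motion=[[[0, 0, 0], [0, 0, 0]], [[0, 0, 0], [0, 0, 0]], [[0, 0, 0], [0, 0, 0]], [[0, 0, 0], [0, 0, 0]], [[0, 0, 0], [0, 0, 0]], [[0, 0, 0], [0, 0, 0]]], grip=0.0, newtons=20)

```text
time: 3.27
tool_pos: [0.6016, -0.1878, 0.0775]
ee_rot: [[-0.977, 0.212, 0.001], [0.212, 0.977, -0.0], [-0.001, 0.0, -1.0]]
contact_force: [0.1, -0.2, 0.3]
width: 0.0279
```

```bash
python3 s.py
```

```text
t 3.27 p [ 0.6016 -0.1878  0.0775] yaw 2.9276 z [ 0.001 -0.    -1.   ] F [ 0.1 -0.2  0.3] q [-0.05  0.49 -0.13 -0.   -0.95 -0.17] w 0.0279
```

Request:
move_arm(motion=[[[0, -0.004, -0.003], [0, 0, 0]], [[0, 0, 0], [0, 0, 0]], [[0, 0, 0], [0, 0, 0]], [[0, 0, 0], [0, 0, 0]], [[0, 0, 0], [0, 0, 0]]])

```text
time: 3.68
tool_pos: [0.6033, -0.1926, 0.0741]
ee_rot: [[-0.977, 0.212, 0.004], [0.212, 0.977, -0.001], [-0.004, -0.0, -1.0]]
contact_force: [3.9, -2.7, -3.2]
width: 0.0157
```

```bash
python3 s.py
```

```text
t 3.68 p [ 0.6033 -0.1926  0.0741] yaw 2.9275 z [ 0.004 -0.001 -1.   ] F [ 3.9 -2.7 -3.2] q [-0.05  0.5  -0.13  0.   -0.94 -0.16] w 0.0157
```

Request:
move_arm(motion=[[[0, 0, 0], [0, 0, -0.1]], [[0, 0, 0], [0, 0, -0.1]], [[0, 0, 0], [0, 0, -0.1]], [[0, 0, 0], [0, 0, -0.1]], [[0, 0, 0], [0, 0, -0.1]], [[0, 0, 0], [0, 0, -0.1]], [[0, 0, 0], [0, 0, -0.1]], [[0, 0, 0], [0, 0, 0]]])

```text
time: 4.35
tool_pos: [0.6047, -0.1935, 0.0741]
ee_rot: [[-0.608, 0.794, 0.007], [0.794, 0.609, -0.003], [-0.006, 0.004, -1.0]]
contact_force: [7.5, -6.2, -5.6]
width: 0.0154
```

Request:
move_arm(motion=[[[0, 0, 0], [0, 0, -0.1]], [[0, 0, 0], [0, 0, -0.1]], [[0, 0, 0], [0, 0, -0.1]], [[0, 0, 0], [0, 0, -0.1]], [[0, 0, 0], [0, 0, -0.1]], [[0, 0, 0], [0, 0, -0.1]], [[0, 0, 0], [0, 0, -0.05]], [[0, 0, 0], [0, 0, 0]]])

```text
time: 5.02
tool_pos: [0.6053, -0.1949, 0.0741]
ee_rot: [[-0.006, 1.0, 0.008], [1.0, 0.006, -0.004], [-0.004, 0.008, -1.0]]
contact_force: [8.1, -11.6, -8.2]
width: 0.0154
```

```bash
python3 s.py; python3 -c "
from workcell import bot;print(bot.sense()['torque'])"
```

```text
t 5.02 p [ 0.6053 -0.1949  0.0741] yaw 1.5766 z [ 0.008 -0.004 -1.   ] F [  8.1 -11.6  -8.2] q [-0.06  0.5  -0.13  0.   -0.93 -1.51] w 0.0154
[-3.21040917 -2.77291128  0.13558199]
```

Request:
move_arm(motion=[[[0.001, -0.001, 0], [0, 0, -0.04]], [[0, 0, 0], [0, 0, -0.03]], [[0, 0, 0], [0, 0, -0.02]], [[0, 0, 0], [0, 0, 0]], [[0, 0, 0], [0, 0, 0]]])

```text
time: 5.43
tool_pos: [0.6053, -0.1951, 0.0741]
ee_rot: [[0.081, 0.997, 0.006], [0.997, -0.081, -0.003], [-0.003, 0.006, -1.0]]
contact_force: [7.0, -8.1, -4.5]
width: 0.0154
```

```bash
python3 s.py; python3 -c "
from workcell import bot;print(bot.sense()['torque'])"
```

```text
t 5.43 p [ 0.6053 -0.1951  0.0741] yaw 1.4893 z [ 0.006 -0.003 -1.   ] F [ 7.  -8.1 -4.5] q [-0.06  0.5  -0.13  0.   -0.94 -1.6 ] w 0.0154
[-2.36216872 -2.20196848  0.36353277]
```

Torque rose to 0.36 N m at yaw ≈-0.08, so the handle is at its stop. I'll release and lift.

Request:
move_arm(motion=[[[0, 0, 0], [0, 0, 0]], [[0, 0, 0], [0, 0, 0]], [[0, 0, 0], [0, 0, 0]], [[0, 0, 0], [0, 0, 0]], [[0, 0, 0.01], [0, 0, 0]], [[0, 0, 0.03], [0, 0, 0]], [[0, 0, 0.04], [0, 0, 0]], [[0, 0, 0.04], [0, 0, 0]]], grip=0.055)

```text
time: 6.1
tool_pos: [0.6014, -0.1926, 0.1953]
ee_rot: [[0.083, 0.997, -0.003], [0.997, -0.083, 0.0], [-0.0, -0.003, -1.0]]
contact_force: [0.8, 0.1, 0.8]
width: 0.0533
```

Request:
move_arm(motion=[[[0, 0.03, 0], [0, 0, 0.12]], [[0, 0.035, 0], [0, 0, 0.12]], [[0, 0.035, 0], [0, 0, 0.12]], [[0, 0.035, 0], [0, 0, 0.12]], [[0, 0.035, 0], [0, 0, 0.12]], [[0, 0.035, 0], [0, 0, 0.12]], [[0, 0.035, 0], [0, 0, 0.12]], [[0, 0, 0], [0, 0, 0.12]]])

```text
time: 6.77
tool_pos: [0.6023, 0.0525, 0.1949]
ee_rot: [[-0.776, 0.63, 0.001], [0.63, 0.776, 0.001], [-0.0, 0.002, -1.0]]
contact_force: [0.7, -0.3, 0.3]
width: 0.0549
```

```bash
python3 s.py; python3 - <<'E'
from h import *
p,d=capture("top");np.savez("pics/t1.npz",p=p,d=d)
crop(p,230,170,430,280,4,"pics/t1.png")
C=cloud("top",d);T=C[(np.hypot(C[...,0]-.603,C[...,1]+.193)<.08)&(C[...,2]>.098)&(C[...,2]<.113)]
mu=T.mean(0);vt=np.linalg.svd((T-mu)[:,:2])[2];print(mu,vt[0],len(T))
E
```

```text
t 6.77 p [0.6023 0.0525 0.1949] yaw 2.4594 z [ 0.001  0.001 -1.   ] F [ 0.7 -0.3  0.3] q [ 0.35  0.35 -0.04 -0.   -1.18 -1.04] w 0.0549
[ 0.60347546 -0.19309029  0.10643612] [-0.999144    0.04136738] 135
```

View pics/t1.png

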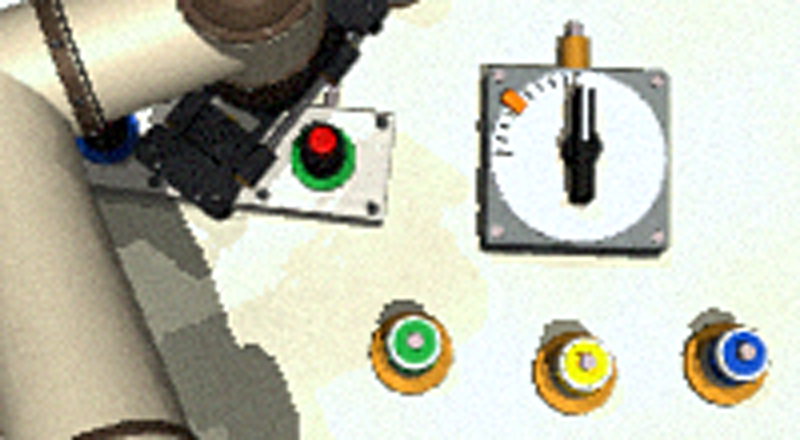

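The view at (580,140) shows the handle pointing at the top long tick, so the valve is shut. The caps are still on. Next is the blue cap: approach above it.

Request:
move_arm(motion=[[[0.006, 0.028, 0], [0, 0, 0.11]], [[0.006, 0.028, 0], [0, 0, 0.11]], [[0.006, 0.028, 0], [0, 0, 0.11]], [[0.006, 0.028, 0], [0, 0, 0.11]], [[0.006, 0.029, 0], [0, 0, 0.1]], [[0, 0, 0], [0, 0, 0]], [[0, 0, 0], [0, 0, 0]]], grip=0.06)

```text
time: 7.4
tool_pos: [0.6322, 0.1889, 0.1939]
ee_rot: [[-0.988, 0.155, -0.001], [0.155, 0.988, -0.0], [0.001, -0.0, -1.0]]
contact_force: [0.1, -0.5, 0.1]
width: 0.0598
```

```bash
python3 s.py
```

```text
t 7.4 p [0.6322 0.1889 0.1939] yaw 2.9864 z [-0.001 -0.    -1.   ] F [ 0.1 -0.5  0.1] q [ 0.53  0.44  0.1  -0.   -1.23 -0.69] w 0.0598
```

Request:
move_arm(motion=[[[0, 0.0045, -0.02], [0, 0, 0.01]], [[0, 0, -0.03], [0, 0, 0]], [[0, 0, -0.03], [0, 0, 0]], [[0, 0, -0.025], [0, 0, 0]], [[0, 0, -0.018], [0, 0, 0]], [[0, 0, -0.01], [0, 0, 0]], [[0, 0, 0], [0, 0, 0]], [[0, 0, 0], [0, 0, 0]]])

```text
time: 8.07
tool_pos: [0.6329, 0.1918, 0.0617]
ee_rot: [[-0.989, 0.145, 0.001], [0.145, 0.989, -0.0], [-0.001, -0.0, -1.0]]
contact_force: [0.7, -0.3, 0.6]
width: 0.0603
```

```bash
python3 s.py
```

```text
t 8.07 p [0.6329 0.1918 0.0617] yaw 2.996 z [ 0.001 -0.    -1.   ] F [ 0.7 -0.3  0.6] q [ 0.54  0.55 -0.06  0.   -0.95 -0.68] w 0.0603
```

Request:
move_arm(motion=[[[0, 0, 0], [0, 0, 0]], [[0, 0, 0], [0, 0, 0]], [[0, 0, 0], [0, 0, 0]], [[0, 0, 0], [0, 0, 0]], [[0, 0, 0], [0, 0, 0]], [[0, 0, 0], [0, 0, 0]]], grip=0.02, newtons=12)

```text
time: 8.57
tool_pos: [0.6325, 0.1928, 0.0617]
ee_rot: [[-0.99, 0.143, 0.001], [0.143, 0.99, 0.0], [-0.001, 0.0, -1.0]]
contact_force: [-1.0, -0.1, 2.9]
width: 0.0355
```

```bash
python3 s.py
```

```text
t 8.57 p [0.6325 0.1928 0.0617] yaw 2.9978 z [ 0.001  0.    -1.   ] F [-1.  -0.1  2.9] q [ 0.54  0.55 -0.06  0.   -0.95 -0.68] w 0.0355
```

Request:
move_arm(motion=[[[0, 0, 0.015], [0, 0, 0]], [[0, 0, 0.03], [0, 0, 0]], [[0, 0, 0.03], [0, 0, 0]], [[0, 0, 0.02], [0, 0, 0]], [[-0.02, 0.016, 0.005], [0, 0, 0]], [[-0.027, 0.022, 0], [0, 0, 0.02]], [[-0.027, 0.022, 0], [0, 0, 0.02]], [[-0.027, 0.022, 0], [0, 0, 0.02]]])

```text
time: 9.23
tool_pos: [0.5302, 0.2751, 0.1608]
ee_rot: [[-0.996, 0.084, -0.0], [0.084, 0.996, 0.0], [0.0, 0.0, -1.0]]
contact_force: [0.9, 1.3, -0.7]
width: 0.0354
```

Request:
move_arm(motion=[[[-0.027, 0.022, 0], [0, 0, 0.02]], [[-0.027, 0.022, 0], [0, 0, 0.02]], [[-0.027, 0.022, -0.02], [0, 0, 0.02]], [[-0.023, 0.017, -0.03], [0, 0, 0]], [[0, 0, -0.02], [0, 0, 0]], [[0, 0, -0.02], [0, 0, 0]], [[0, 0, 0], [0, 0, 0]], [[0, 0, 0], [0, 0, 0]]])

```text
time: 9.9
tool_pos: [0.427, 0.3572, 0.0703]
ee_rot: [[-1.0, 0.024, -0.001], [0.024, 1.0, -0.002], [0.001, -0.002, -1.0]]
contact_force: [0.6, -0.9, -0.1]
width: 0.0356
```

```bash
python3 s.py
```

```text
t 9.9 p [0.427  0.3572 0.0703] yaw 3.1181 z [-0.001 -0.002 -1.   ] F [ 0.6 -0.9 -0.1] q [ 0.99  0.39 -0.32  0.   -0.86 -1.01] w 0.0356
```

Request:
move_arm(motion=[[[0, 0, -0.02], [0, 0, 0]], [[0, 0, -0.02], [0, 0, 0]], [[0, 0, -0.011], [0, 0, 0]], [[0, 0, 0], [0, 0, 0]], [[0, 0, 0], [0, 0, 0]]])

```text
time: 10.32
tool_pos: [0.4284, 0.3581, 0.0211]
ee_rot: [[-1.0, 0.024, 0.001], [0.024, 1.0, 0.001], [-0.001, 0.001, -1.0]]
contact_force: [-0.2, -0.0, -0.3]
width: 0.0357
```

```bash
python3 s.py
```

```text
t 10.32 p [0.4284 0.3581 0.0211] yaw 3.1174 z [ 0.001  0.001 -1.   ] F [-0.2 -0.  -0.3] q [ 0.99  0.46 -0.37  0.   -0.74 -1.01] w 0.0357
```

Request:
move_arm(motion=[[[0, 0, 0], [0, 0, 0]], [[0, 0, 0], [0, 0, 0]], [[0, 0, 0], [0, 0, 0]], [[0, 0, 0], [0, 0, 0]], [[0, 0, 0.02], [0, 0, 0]], [[0, 0, 0.04], [0, 0, 0]], [[0, 0, 0.04], [0, 0, 0]], [[0, 0, 0.04], [0, 0, 0]]], grip=0.056)

```text
time: 10.98
tool_pos: [0.4271, 0.3573, 0.1619]
ee_rot: [[-1.0, 0.024, -0.0], [0.024, 1.0, -0.0], [0.0, -0.0, -1.0]]
contact_force: [0.2, 1.1, -0.5]
width: 0.0558
```

```bash
python3 s.py
```

```text
t 10.98 p [0.4271 0.3573 0.1619] yaw 3.1178 z [-0. -0. -1.] F [ 0.2  1.1 -0.5] q [ 0.99  0.3  -0.21  0.   -1.07 -1.01] w 0.0558
```

Request:
move_arm(motion=[[[0.024, -0.0315, 0], [0, 0, -0.015]], [[0.024, -0.0315, 0], [0, 0, -0.015]], [[0.024, -0.0315, 0], [0, 0, -0.015]], [[0.024, -0.0315, 0], [0, 0, -0.015]], [[0.024, -0.0315, 0], [0, 0, -0.015]], [[0.024, -0.0315, 0], [0, 0, -0.015]], [[0.024, -0.0315, 0], [0, 0, -0.015]], [[0.024, -0.0315, 0], [0, 0, -0.015]]], grip=0.06)

```text
time: 11.65
tool_pos: [0.6203, 0.104, 0.1605]
ee_rot: [[-0.99, 0.144, 0.001], [0.144, 0.99, 0.0], [-0.001, 0.0, -1.0]]
contact_force: [0.7, 1.2, 0.6]
width: 0.0604
```

Request:
move_arm(motion=[[[0, 0, 0], [0, 0, 0]], [[0, 0, 0], [0, 0, 0]]])

```text
time: 11.82
tool_pos: [0.6201, 0.1036, 0.1597]
ee_rot: [[-0.989, 0.147, -0.0], [0.147, 0.989, -0.0], [0.0, -0.0, -1.0]]
contact_force: [-0.0, 0.2, -0.2]
width: 0.0601
```

```bash
python3 s.py
```

```text
t 11.82 p [0.6201 0.1036 0.1597] yaw 2.9937 z [-0. -0. -1.] F [-0.   0.2 -0.2] q [ 0.42  0.42 -0.03 -0.   -1.12 -0.57] w 0.0601
```

Request:
move_arm(motion=[[[-0.001, 0.001, -0.02], [0, 0, 0]], [[0, 0, -0.025], [0, 0, 0]], [[0, 0, -0.025], [0, 0, 0]], [[0, 0, -0.018], [0, 0, 0]], [[0, 0, -0.01], [0, 0, 0]], [[0, 0, 0], [0, 0, 0]], [[0, 0, 0], [0, 0, 0]]])

```text
time: 12.4
tool_pos: [0.6184, 0.1074, 0.0625]
ee_rot: [[-0.99, 0.142, 0.0], [0.142, 0.99, -0.0], [-0.001, -0.0, -1.0]]
contact_force: [-0.0, 0.2, -0.2]
width: 0.0599
```

Request:
move_arm(motion=[[[0, 0, 0], [0, 0, 0]], [[0, 0, 0], [0, 0, 0]], [[0, 0, 0], [0, 0, 0]], [[0, 0, 0], [0, 0, 0]], [[0, 0, 0], [0, 0, 0]], [[0, 0, 0], [0, 0, 0]]], grip=0.02, newtons=12)

```text
time: 12.9
tool_pos: [0.6189, 0.1067, 0.0626]
ee_rot: [[-0.99, 0.143, 0.001], [0.143, 0.99, 0.0], [-0.001, 0.0, -1.0]]
contact_force: [-0.1, 0.4, 2.3]
width: 0.0349
```

```bash
python3 s.py
```

```text
t 12.9 p [0.6189 0.1067 0.0626] yaw 2.9977 z [ 0.001  0.    -1.   ] F [-0.1  0.4  2.3] q [ 0.43  0.5  -0.15  0.   -0.91 -0.57] w 0.0349
```

Request:
move_arm(motion=[[[0, 0, 0.015], [0, 0, 0]], [[0, 0, 0.03], [0, 0, 0]], [[0, 0, 0.03], [0, 0, 0]], [[0, 0, 0.02], [0, 0, 0]], [[-0.02, 0.0195, 0.005], [0, 0, 0]], [[-0.0275, 0.0265, 0], [0, 0, 0.02]], [[-0.0275, 0.0265, 0], [0, 0, 0.02]], [[-0.0275, 0.0265, 0], [0, 0, 0.02]]])

```text
time: 13.57
tool_pos: [0.5147, 0.2062, 0.1621]
ee_rot: [[-0.996, 0.084, 0.0], [0.084, 0.996, 0.0], [-0.0, 0.0, -1.0]]
contact_force: [1.0, 1.2, -0.4]
width: 0.0201
```

Request:
move_arm(motion=[[[-0.0275, 0.0265, 0], [0, 0, 0.02]], [[-0.0275, 0.0265, 0], [0, 0, 0.02]], [[-0.0275, 0.0265, -0.02], [0, 0, 0.02]], [[-0.006, 0.0075, -0.03], [0, 0, 0]], [[0, 0, -0.02], [0, 0, 0]], [[0, 0, -0.02], [0, 0, 0]], [[0, 0, 0], [0, 0, 0]], [[0, 0, 0], [0, 0, 0]]])

```text
time: 14.23
tool_pos: [0.428, 0.2913, 0.0722]
ee_rot: [[-1.0, 0.024, -0.001], [0.024, 1.0, -0.002], [0.001, -0.002, -1.0]]
contact_force: [0.5, 0.1, 1.3]
width: 0.0202
```

```bash
python3 s.py
```

```text
t 14.23 p [0.428  0.2913 0.0722] yaw 3.1179 z [-0.001 -0.002 -1.   ] F [0.5 0.1 1.3] q [ 0.91  0.33 -0.42  0.   -0.82 -0.94] w 0.0202
```

The opening fell to 20 mm, so the cap may have slipped. I'll look.

```bash
python3 - <<'E'
from h import *
p,d=capture("top");crop(p,180,170,380,290,4,"pics/t2.png")
p,d=capture("scene");crop(p,280,150,530,330,3,"pics/s2.png")
E
```

```text
(no output)
```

View pics/t2.png

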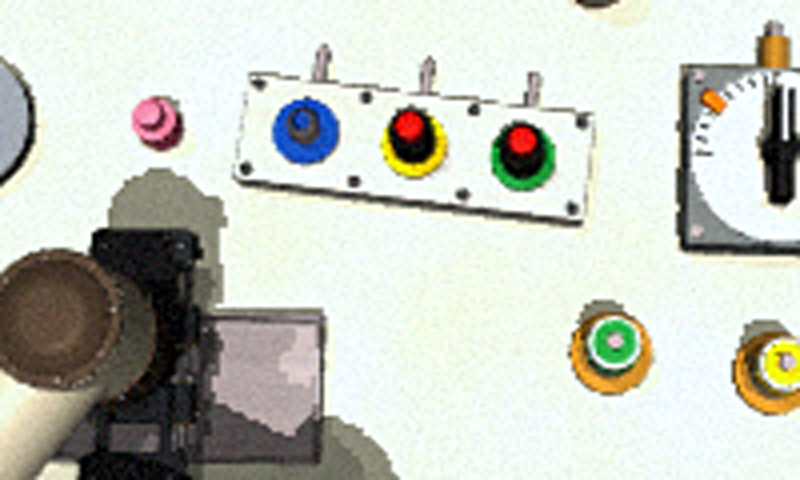

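View pics/s2.png

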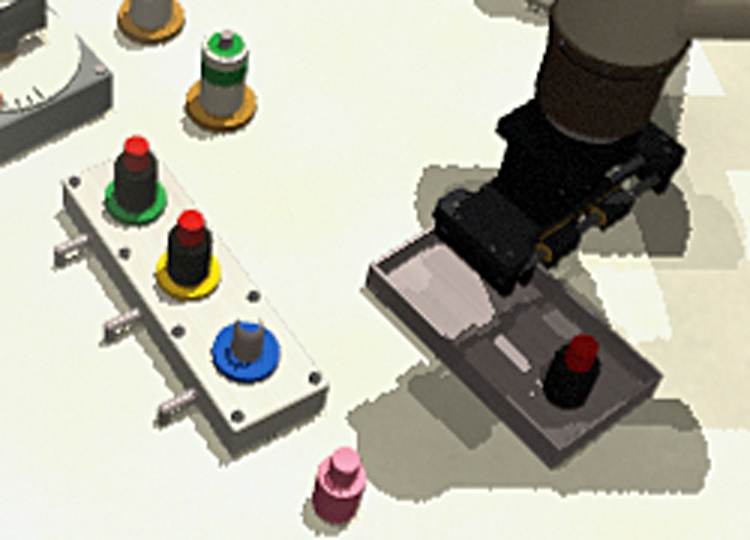

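The yellow cap slipped out and is still seated on its port, at (410,140) in the top crop. The blue cap stands in the tray. I'll retry with a firmer grip and better centring.

Request:
move_arm(motion=[[[0, 0, 0.03], [0, 0, 0]], [[0.011, -0.0105, 0.035], [0, 0, -0.015]], [[0.03, -0.0293, 0.025], [0, 0, -0.02]], [[0.03, -0.0293, 0], [0, 0, -0.02]], [[0.03, -0.0293, 0], [0, 0, -0.02]], [[0.03, -0.0293, 0], [0, 0, -0.02]], [[0.03, -0.0293, 0], [0, 0, -0.02]], [[0.03, -0.0293, 0], [0, 0, -0.005]]], grip=0.06)

```text
time: 15.0
tool_pos: [0.616, 0.1089, 0.1613]
ee_rot: [[-0.989, 0.145, 0.004], [0.145, 0.989, 0.001], [-0.003, 0.002, -1.0]]
contact_force: [-0.1, 0.8, 0.3]
width: 0.0585
```

Request:
move_arm(motion=[[[0, 0, 0], [0, 0, 0]], [[0, 0, 0], [0, 0, 0]], [[0, 0, 0], [0, 0, 0]]])

```text
time: 15.25
tool_pos: [0.6143, 0.1102, 0.16]
ee_rot: [[-0.989, 0.145, 0.001], [0.145, 0.989, 0.001], [-0.001, 0.001, -1.0]]
contact_force: [-0.7, -0.3, -1.4]
width: 0.0597
```

```bash
python3 s.py
```

```text
t 15.25 p [0.6143 0.1102 0.16  ] yaw 2.9962 z [ 0.001  0.001 -1.   ] F [-0.7 -0.3 -1.4] q [ 0.44  0.41 -0.05 -0.   -1.12 -0.58] w 0.0597
```

Request:
move_arm(motion=[[[0.0045, -0.005, -0.02], [0, 0, 0]], [[0, 0, -0.025], [0, 0, 0]], [[0, 0, -0.025], [0, 0, 0]], [[0, 0, -0.02], [0, 0, 0]], [[0, 0, -0.01], [0, 0, 0]], [[0, 0, 0], [0, 0, 0]], [[0, 0, 0], [0, 0, 0]]])

```text
time: 15.83
tool_pos: [0.6187, 0.1066, 0.0599]
ee_rot: [[-0.99, 0.142, 0.001], [0.142, 0.99, -0.0], [-0.001, 0.0, -1.0]]
contact_force: [0.6, 1.1, 1.7]
width: 0.06
```

```bash
python3 s.py
```

```text
t 15.83 p [0.6187 0.1066 0.0599] yaw 2.9994 z [ 0.001 -0.    -1.   ] F [0.6 1.1 1.7] q [ 0.43  0.51 -0.16  0.   -0.91 -0.57] w 0.06
```

Request:
move_arm(motion=[[[0, -0.002, 0], [0, 0, 0]], [[0, 0, 0], [0, 0, 0]], [[0, 0, 0], [0, 0, 0]], [[0, 0, 0], [0, 0, 0]], [[0, 0, 0], [0, 0, 0]], [[0, 0, 0], [0, 0, 0]], [[0, 0, 0], [0, 0, 0]], [[0, 0, 0.01], [0, 0, 0]]], grip=0.015, newtons=35)

```text
time: 16.5
tool_pos: [0.6177, 0.1035, 0.0673]
ee_rot: [[-0.99, 0.144, -0.002], [0.144, 0.99, -0.0], [0.002, -0.001, -1.0]]
contact_force: [1.1, 0.2, -2.3]
width: 0.0348
```

Request:
move_arm(motion=[[[0, 0, 0.02], [0, 0, 0]], [[0, 0, 0.03], [0, 0, 0]], [[0, 0, 0.03], [0, 0, 0]], [[0, 0, 0.015], [0, 0, 0]], [[0, 0, 0], [0, 0, 0]]])

```text
time: 16.92
tool_pos: [0.6209, 0.1043, 0.1692]
ee_rot: [[-0.99, 0.143, 0.009], [0.143, 0.99, 0.002], [-0.008, 0.004, -1.0]]
contact_force: [1.6, 0.7, -0.7]
width: 0.0347
```

```bash
python3 s.py
```

```text
t 16.92 p [0.6209 0.1043 0.1692] yaw 2.9982 z [ 0.009  0.002 -1.   ] F [ 1.6  0.7 -0.7] q [ 0.42  0.4  -0.03  0.   -1.13 -0.57] w 0.0347
```

Request:
move_arm(motion=[[[-0.0275, 0.027, 0], [0, 0, 0.02]], [[-0.0275, 0.027, 0], [0, 0, 0.02]], [[-0.0275, 0.027, 0], [0, 0, 0.02]], [[-0.0275, 0.027, 0], [0, 0, 0.02]], [[-0.0275, 0.027, 0], [0, 0, 0.02]], [[-0.0275, 0.027, -0.02], [0, 0, 0.02]], [[-0.0275, 0.027, -0.03], [0, 0, 0]], [[0, 0, -0.03], [0, 0, 0]]])

```text
time: 17.58
tool_pos: [0.4281, 0.291, 0.0893]
ee_rot: [[-1.0, 0.019, 0.001], [0.019, 1.0, 0.003], [-0.001, 0.003, -1.0]]
contact_force: [0.2, -0.8, -1.2]
width: 0.0347
```

Request:
move_arm(motion=[[[0, 0, -0.03], [0, 0, 0]], [[0, 0, -0.02], [0, 0, 0]], [[0, 0, 0], [0, 0, 0]], [[0, 0, 0], [0, 0, 0]]])

```text
time: 17.92
tool_pos: [0.4303, 0.2866, 0.038]
ee_rot: [[-1.0, 0.024, -0.002], [0.024, 1.0, -0.003], [0.002, -0.003, -1.0]]
contact_force: [0.0, -0.3, -0.4]
width: 0.0354
```

```bash
python3 s.py
```

```text
t 17.92 p [0.4303 0.2866 0.038 ] yaw 3.1178 z [-0.002 -0.003 -1.   ] F [ 0.  -0.3 -0.4] q [ 0.9   0.38 -0.45  0.   -0.74 -0.93] w 0.0354
```

Request:
move_arm(motion=[[[0, 0.004, -0.01], [0, 0, 0]], [[0, 0, -0.009], [0, 0, 0]], [[0, 0, 0], [0, 0, 0]], [[0, 0, 0], [0, 0, 0]]])

```text
time: 18.25
tool_pos: [0.4311, 0.2915, 0.0201]
ee_rot: [[-1.0, 0.024, -0.0], [0.024, 1.0, -0.0], [0.0, -0.0, -1.0]]
contact_force: [0.7, 0.2, -0.7]
width: 0.0348
```

Request:
move_arm(motion=[[[0, 0, 0], [0, 0, 0]], [[0, 0, 0], [0, 0, 0]], [[0, 0, 0], [0, 0, 0]], [[0, 0, 0], [0, 0, 0]], [[0, 0, 0.02], [0, 0, 0]], [[0, 0, 0.04], [0, 0, 0]], [[0, 0, 0.04], [0, 0, 0]], [[0, 0, 0.04], [0, 0, 0]]], grip=0.056)

```text
time: 18.92
tool_pos: [0.4308, 0.2912, 0.1619]
ee_rot: [[-1.0, 0.024, -0.0], [0.024, 1.0, -0.001], [0.0, -0.001, -1.0]]
contact_force: [1.2, 0.4, -0.2]
width: 0.0557
```

```bash
python3 s.py
```

```text
t 18.92 p [0.4308 0.2912 0.1619] yaw 3.1177 z [-0.    -0.001 -1.   ] F [ 1.2  0.4 -0.2] q [ 0.91  0.23 -0.3   0.   -1.04 -0.93] w 0.0557
```

Request:
move_arm(motion=[[[0.0195, -0.0306, 0], [0, 0, -0.02]], [[0.0195, -0.0306, 0], [0, 0, -0.02]], [[0.0195, -0.0306, 0], [0, 0, -0.02]], [[0.0195, -0.0306, 0], [0, 0, -0.02]], [[0.0195, -0.0306, 0], [0, 0, -0.02]], [[0.0195, -0.0306, 0], [0, 0, -0.02]], [[0.0195, -0.0306, 0], [0, 0, 0]], [[0.0195, -0.0306, 0], [0, 0, 0]]], grip=0.06)

```text
time: 19.58
tool_pos: [0.5878, 0.0452, 0.1605]
ee_rot: [[-0.99, 0.143, 0.0], [0.143, 0.99, 0.0], [-0.0, 0.0, -1.0]]
contact_force: [1.4, 0.9, 0.2]
width: 0.0601
```

Request:
move_arm(motion=[[[0.0197, -0.0307, 0], [0, 0, 0]], [[0, 0, 0], [0, 0, 0]], [[0, 0, 0], [0, 0, 0]], [[0, 0, 0], [0, 0, 0]]])

```text
time: 19.92
tool_pos: [0.6064, 0.016, 0.1599]
ee_rot: [[-0.99, 0.144, -0.001], [0.144, 0.99, 0.0], [0.001, 0.0, -1.0]]
contact_force: [0.5, 1.0, -0.3]
width: 0.0598
```

```bash
python3 s.py
```

```text
t 19.92 p [0.6064 0.016  0.1599] yaw 2.9969 z [-0.001  0.    -1.   ] F [ 0.5  1.  -0.3] q [ 0.29  0.38 -0.09 -0.   -1.1  -0.44] w 0.0598
```

Request:
move_arm(motion=[[[0, 0, -0.02], [0, 0, 0]], [[0, 0, -0.025], [0, 0, 0]], [[0, 0, -0.025], [0, 0, 0]], [[0, 0, -0.02], [0, 0, 0]], [[0, 0, -0.01], [0, 0, 0]], [[0, 0, 0], [0, 0, 0]], [[0, 0, 0], [0, 0, 0]]])

```text
time: 20.5
tool_pos: [0.607, 0.017, 0.0607]
ee_rot: [[-0.99, 0.142, 0.0], [0.142, 0.99, -0.0], [-0.0, -0.0, -1.0]]
contact_force: [0.2, 0.2, 0.9]
width: 0.0598
```

```bash
python3 s.py
```

```text
t 20.5 p [0.607  0.017  0.0607] yaw 2.9994 z [ 0. -0. -1.] F [0.2 0.2 0.9] q [ 0.29  0.48 -0.21  0.   -0.89 -0.44] w 0.0598
```

Request:
move_arm(motion=[[[0, 0, 0], [0, 0, 0]], [[0, 0, 0], [0, 0, 0]], [[0, 0, 0], [0, 0, 0]], [[0, 0, 0], [0, 0, 0]], [[0, 0, 0], [0, 0, 0]], [[0, 0, 0], [0, 0, 0]], [[0, 0, 0], [0, 0, 0]], [[0, 0, 0.01], [0, 0, 0]]], grip=0.015, newtons=35)

```text
time: 21.17
tool_pos: [0.606, 0.0161, 0.0686]
ee_rot: [[-0.99, 0.144, -0.002], [0.144, 0.99, -0.0], [0.002, -0.0, -1.0]]
contact_force: [0.5, 0.4, -1.3]
width: 0.0346
```

```bash
python3 s.py
```

```text
t 21.17 p [0.606  0.0161 0.0686] yaw 2.9971 z [-0.002 -0.    -1.   ] F [ 0.5  0.4 -1.3] q [ 0.29  0.47 -0.2  -0.   -0.91 -0.44] w 0.0346
```

Request:
move_arm(motion=[[[0, 0, 0.02], [0, 0, 0]], [[0, 0, 0.03], [0, 0, 0]], [[0, 0, 0.03], [0, 0, 0]], [[0, 0, 0.015], [0, 0, 0]], [[0, 0, 0], [0, 0, 0]]])

```text
time: 21.58
tool_pos: [0.6095, 0.0164, 0.1704]
ee_rot: [[-0.99, 0.143, 0.009], [0.143, 0.99, 0.001], [-0.009, 0.003, -1.0]]
contact_force: [0.1, 0.6, -0.6]
width: 0.0345
```

```bash
python3 s.py
```

```text
t 21.58 p [0.6095 0.0164 0.1704] yaw 2.9981 z [ 0.009  0.001 -1.   ] F [ 0.1  0.6 -0.6] q [ 0.29  0.37 -0.08  0.   -1.12 -0.44] w 0.0345
```

Request:
move_arm(motion=[[[-0.0225, 0.026, 0], [0, 0, 0.02]], [[-0.0225, 0.026, 0], [0, 0, 0.02]], [[-0.0225, 0.026, 0], [0, 0, 0.02]], [[-0.0225, 0.026, 0], [0, 0, 0.02]], [[-0.0225, 0.026, 0], [0, 0, 0.02]], [[-0.0225, 0.026, 0], [0, 0, 0.02]], [[-0.0225, 0.026, -0.02], [0, 0, 0]], [[-0.0225, 0.026, -0.02], [0, 0, 0]]])

```text
time: 22.25
tool_pos: [0.4257, 0.2254, 0.125]
ee_rot: [[-1.0, 0.024, 0.001], [0.024, 1.0, 0.002], [-0.001, 0.002, -1.0]]
contact_force: [1.2, 0.0, -0.9]
width: 0.0346
```

Request:
move_arm(motion=[[[0, 0, -0.03], [0, 0, 0]], [[0, 0, -0.03], [0, 0, 0]], [[0, 0, -0.02], [0, 0, 0]], [[0, 0, 0], [0, 0, 0]], [[0, 0, 0], [0, 0, 0]]])

```text
time: 22.67
tool_pos: [0.426, 0.2233, 0.0441]
ee_rot: [[-1.0, 0.024, -0.003], [0.024, 1.0, -0.003], [0.002, -0.003, -1.0]]
contact_force: [0.7, 0.8, -0.6]
width: 0.0345
```

```bash
python3 s.py
```

```text
t 22.67 p [0.426  0.2233 0.0441] yaw 3.1178 z [-0.003 -0.003 -1.   ] F [ 0.7  0.8 -0.6] q [ 0.82  0.32 -0.53  0.   -0.72 -0.85] w 0.0345
```

Request:
move_arm(motion=[[[0, 0.002, -0.013], [0, 0, 0]], [[0, 0, -0.012], [0, 0, 0]], [[0, 0, 0], [0, 0, 0]], [[0, 0, 0], [0, 0, 0]]])

```text
time: 23.0
tool_pos: [0.4274, 0.2264, 0.0212]
ee_rot: [[-1.0, 0.024, 0.001], [0.024, 1.0, 0.001], [-0.001, 0.001, -1.0]]
contact_force: [-0.2, 0.7, -0.7]
width: 0.0347
```

Request:
move_arm(motion=[[[0, 0, 0], [0, 0, 0]], [[0, 0, 0], [0, 0, 0]], [[0, 0, 0], [0, 0, 0]], [[0, 0, 0], [0, 0, 0]], [[0, 0, 0.02], [0, 0, 0]], [[0, 0, 0.04], [0, 0, 0]], [[0, 0, 0.04], [0, 0, 0]], [[0, 0, 0.04], [0, 0, 0]]], grip=0.056)

```text
time: 23.67
tool_pos: [0.4264, 0.2257, 0.162]
ee_rot: [[-1.0, 0.024, -0.0], [0.024, 1.0, -0.001], [0.0, -0.001, -1.0]]
contact_force: [0.7, 0.4, 0.0]
width: 0.0557
```

```bash
python3 s.py; python3 - <<'E'
from h import *
for n in("top","scene"):
    p,d=capture(n);np.savez(f"pics/{n}3.npz",p=p,d=d);M=masks(p)
    for k in("green","yellow","blue"):
        for c,a,_ in blobs(M[k]):
            P=ray(n,c,.085)[0]
            if P[0]<.53 and abs(P[1])<.45:print(n,k,a,P.round(4))
    crop(p,*((180,170,430,290) if n=="top" else (235,90,535,300)),*((3.2,) if n=="top" else (2.6,)),f"pics/{n}3.png")
E
```

```text
t 23.67 p [0.4264 0.2257 0.162 ] yaw 3.1178 z [-0.    -0.001 -1.   ] F [0.7 0.4 0. ] q [ 0.82  0.17 -0.38  0.   -1.02 -0.85] w 0.0557
top green 73 [ 0.4506 -0.0551  0.085 ]
top yellow 69 [ 0.4316 -0.1881  0.085 ]
top blue 75 [ 0.4376 -0.3118  0.085 ]
scene green 52 [ 0.4482 -0.0532  0.085 ]
scene yellow 41 [ 0.4284 -0.1878  0.085 ]
scene blue 36 [ 0.4337 -0.3124  0.085 ]
```

View pics/top3.png

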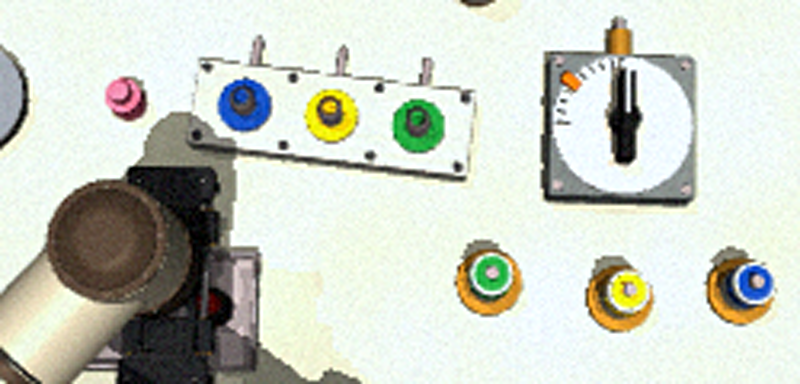

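View pics/scene3.png

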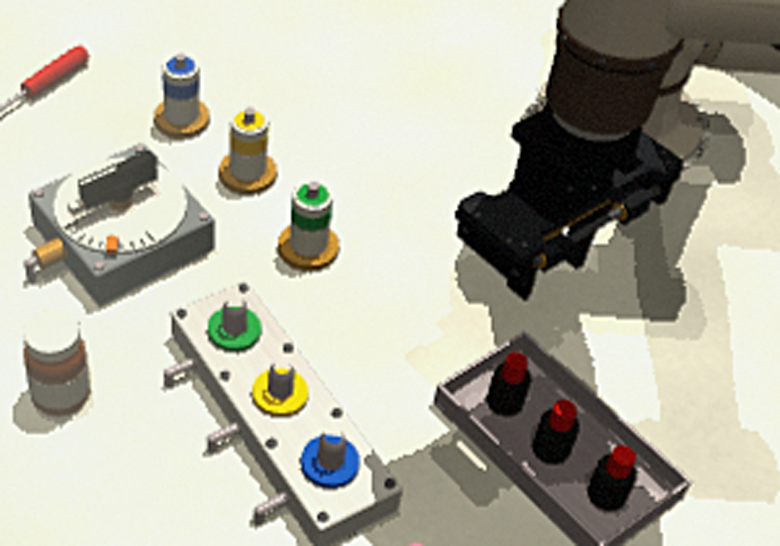

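All three caps stand upright in the tray, at (512,385), (556,430) and (613,480) in the scene crop. The three bare ports are visible and the filters haven't moved. I'll refine the port positions from the bare flanges.

```bash
sed 's/0\.npz/3.npz/' m1.py > m3.py; python3 m3.py | grep -E "flange|handle"; cat > tipz.py <<'E'
from h import *
C=cloud("top",np.load("pics/top3.npz")['d'])
for g in ((.632,.193),(.619,.105),(.6065,.0157)):
    T=C[(C[...,2]>.076)&(C[...,2]<.095)&(np.hypot(C[...,0]-g[0],C[...,1]-g[1])<.025)];print(T.mean(0).round(4),len(T))
E
python3 tipz.py
```

```text
top blue flange [0.6326 0.1939] 19 knobtop depth 0 0
top yellow flange [0.6201 0.1047] 18 knobtop depth 0 0
top green flange [0.6079 0.0155] 23 knobtop depth 0 0
top handle 140 [ 0.6031 -0.1928  0.1067] dir [-0.999  0.046] ext 0.087
scene blue flange [0.631  0.1935] 26 knobtop depth 0 0
scene yellow flange [0.6182 0.1045] 25 knobtop depth 0 0
scene green flange [0.6057 0.0158] 23 knobtop depth 0 0
scene handle 182 [ 0.6039 -0.1897  0.1045] dir [ 0.999 -0.046] ext 0.09
[0.6308 0.1925 0.0812] 22
[0.6174 0.1025 0.0819] 23
[0.6049 0.0157 0.0814] 23Traceback (most recent call last):
  File "m3.py", line 25, in <module>
    Tb=ray(n,[c for c,a,_ in blobs(M['orange']) if abs(ray(n,c,.06)[0,0]-.64)<.04 and a<40],.062);print(" tab",Tb.round(4))
  File "h.py", line 8, in ray
    d=(np.linalg.inv(K)@np.c_[uv,np.ones(len(uv))].T).T@R;o=-R.T@t
       ~~~~~~~~~~~~~~~~^~~~~~~~~~~~~~~~~~~~~~~~~~~~~
ValueError: matmul: Input operand 1 has a mismatch in its core dimension 0, with gufunc signature (n?,k),(k,m?)->(n?,m?) (size 1 is different from 3)
```

Request:
move_arm(motion=[[[0.001, -0.0384, 0], [0, 0, -0.02]], [[0.001, -0.0384, 0], [0, 0, -0.02]], [[0.001, -0.0384, 0], [0, 0, -0.02]], [[0.001, -0.0384, 0], [0, 0, -0.02]], [[0.001, -0.0384, 0], [0, 0, -0.02]], [[0.001, -0.0384, 0], [0, 0, -0.02]], [[0.001, -0.0384, 0], [0, 0, 0]], [[0, -0.0384, 0], [0, 0, 0]]], grip=0.065)

```text
time: 24.43
tool_pos: [0.4334, -0.0828, 0.1603]
ee_rot: [[-0.99, 0.143, 0.001], [0.143, 0.99, 0.0], [-0.001, 0.0, -1.0]]
contact_force: [1.3, 0.1, -0.3]
width: 0.0651
```

Request:
move_arm(motion=[[[0.001, -0.0384, 0], [0, 0, 0]], [[0.001, -0.0384, 0], [0, 0, 0]], [[0, -0.0384, 0], [0, 0, 0]], [[0, -0.0384, 0], [0, 0, 0]], [[0, -0.0384, 0], [0, 0, 0]], [[0, -0.0384, 0], [0, 0, 0]], [[0, 0, 0], [0, 0, 0]], [[0, 0, 0], [0, 0, 0]]])

```text
time: 25.1
tool_pos: [0.435, -0.3131, 0.1593]
ee_rot: [[-0.989, 0.148, -0.001], [0.148, 0.989, 0.001], [0.001, 0.0, -1.0]]
contact_force: [-0.1, 0.9, -0.2]
width: 0.0646
```

```bash
python3 s.py
```

```text
t 25.1 p [ 0.435  -0.3131  0.1593] yaw 2.9935 z [-0.001  0.001 -1.   ] F [-0.1  0.9 -0.2] q [-0.32  0.26 -0.26 -0.   -1.05  0.17] w 0.0646
```

Now I'll descend on the blue filter and grip.

Request:
move_arm(motion=[[[0, 0.001, -0.03], [0, 0, 0]], [[0, 0, -0.03], [0, 0, 0]], [[0, 0, -0.03], [0, 0, 0]], [[0, 0, -0.02], [0, 0, 0]], [[0, 0, -0.007], [0, 0, 0]], [[0, 0, 0], [0, 0, 0]], [[0, 0, 0], [0, 0, 0]]])

```text
time: 25.68
tool_pos: [0.4366, -0.3101, 0.044]
ee_rot: [[-0.99, 0.142, 0.001], [0.142, 0.99, -0.001], [-0.001, -0.001, -1.0]]
contact_force: [0.8, 0.1, -0.2]
width: 0.0655
```

```bash
python3 s.py
```

```text
t 25.68 p [ 0.4366 -0.3101  0.044 ] yaw 2.9993 z [ 0.001 -0.001 -1.   ] F [ 0.8  0.1 -0.2] q [-0.31  0.39 -0.41  0.   -0.77  0.17] w 0.0655
```

Request:
move_arm(motion=[[[0, 0, 0], [0, 0, 0]], [[0, 0, 0], [0, 0, 0]], [[0, 0, 0], [0, 0, 0]], [[0, 0, 0], [0, 0, 0]], [[0, 0, 0], [0, 0, 0]], [[0, 0, 0], [0, 0, 0]], [[0, 0, 0], [0, 0, 0]]], grip=0.02, newtons=35)

```text
time: 26.27
tool_pos: [0.436, -0.3106, 0.0439]
ee_rot: [[-0.99, 0.143, 0.001], [0.143, 0.99, -0.0], [-0.001, -0.0, -1.0]]
contact_force: [-1.0, 1.1, 4.6]
width: 0.0422
```

```bash
python3 s.py
```

```text
t 26.27 p [ 0.436  -0.3106  0.0439] yaw 2.9976 z [ 0.001 -0.    -1.   ] F [-1.   1.1  4.6] q [-0.32  0.39 -0.41  0.   -0.77  0.17] w 0.0422
```

Request:
move_arm(motion=[[[0, 0, 0.01], [0, 0, 0]], [[0, 0, 0.03], [0, 0, 0]], [[0, 0, 0.035], [0, 0, 0]], [[0, 0, 0.035], [0, 0, 0]], [[0, 0, 0.02], [0, 0, 0]], [[0, 0.01, 0.01], [0, 0, 0]], [[0.01, 0.025, 0], [0, 0, 0]], [[0.0144, 0.036, 0], [0, 0, 0]]])

```text
time: 26.93
tool_pos: [0.4589, -0.2393, 0.1828]
ee_rot: [[-0.989, 0.148, -0.001], [0.148, 0.989, 0.001], [0.001, 0.001, -1.0]]
contact_force: [1.4, 0.7, -2.4]
width: 0.042
```

```bash
python3 s.py
```

```text
t 26.93 p [ 0.4589 -0.2393  0.1828] yaw 2.9929 z [-0.001  0.001 -1.   ] F [ 1.4  0.7 -2.4] q [-0.17  0.21 -0.27 -0.   -1.09  0.02] w 0.042
```

Request:
move_arm(motion=[[[0.0144, 0.036, 0], [0, 0, 0]], [[0.0144, 0.036, 0], [0, 0, 0]], [[0.0144, 0.036, 0], [0, 0, 0]], [[0.0144, 0.036, 0], [0, 0, 0]], [[0.0144, 0.036, 0], [0, 0, 0]], [[0.0144, 0.036, 0], [0, 0, 0]], [[0.0144, 0.036, 0], [0, 0, 0]], [[0.0144, 0.036, 0], [0, 0, 0]]])

```text
time: 27.6
tool_pos: [0.5741, 0.0509, 0.1816]
ee_rot: [[-0.99, 0.143, -0.004], [0.143, 0.99, -0.0], [0.004, -0.001, -1.0]]
contact_force: [-0.2, 0.2, -2.3]
width: 0.0417
```

Request:
move_arm(motion=[[[0.0144, 0.036, 0], [0, 0, 0]], [[0.0144, 0.036, 0], [0, 0, 0]], [[0.0144, 0.036, 0], [0, 0, 0]], [[0.012, 0.034, 0], [0, 0, 0]], [[0, 0, 0], [0, 0, 0]], [[0, 0, 0], [0, 0, 0]]])

```text
time: 28.1
tool_pos: [0.6291, 0.1927, 0.1803]
ee_rot: [[-0.99, 0.141, -0.005], [0.141, 0.99, -0.002], [0.005, -0.002, -1.0]]
contact_force: [-0.8, -1.6, -2.8]
width: 0.0421
```

```bash
python3 s.py
```

```text
t 28.1 p [0.6291 0.1927 0.1803] yaw 3.0002 z [-0.005 -0.002 -1.   ] F [-0.8 -1.6 -2.8] q [ 0.54  0.45  0.08 -0.   -1.2  -0.68] w 0.0421
```

Request:
move_arm(motion=[[[0.002, 0.002, -0.02], [0, 0, 0]], [[0, 0, -0.02], [0, 0, 0]], [[0, 0, 0], [0, 0, 0]], [[0, 0, 0], [0, 0, 0]], [[0, 0, 0], [0, 0, 0]]])

```text
time: 28.52
tool_pos: [0.6328, 0.1919, 0.1441]
ee_rot: [[-0.99, 0.144, 0.001], [0.144, 0.99, -0.0], [-0.001, -0.0, -1.0]]
contact_force: [-0.4, -0.5, -1.7]
width: 0.0421
```

```bash
python3 s.py; python3 - <<'E'
from h import *
p,d=capture("scene");crop(p,290,170,420,300,5,"pics/s4.png")
E
python3 s.py
```

```text
t 28.52 p [0.6328 0.1919 0.1441] yaw 2.9971 z [ 0.001 -0.    -1.   ] F [-0.4 -0.5 -1.7] q [ 0.54  0.48  0.03  0.   -1.12 -0.68] w 0.0421
t 28.57 p [0.6332 0.1922 0.1447] yaw 2.9972 z [ 0.002  0.001 -1.   ] F [-0.3 -0.2 -2.6] q [ 0.54  0.48  0.03  0.   -1.12 -0.68] w 0.0421
```

View pics/s4.png

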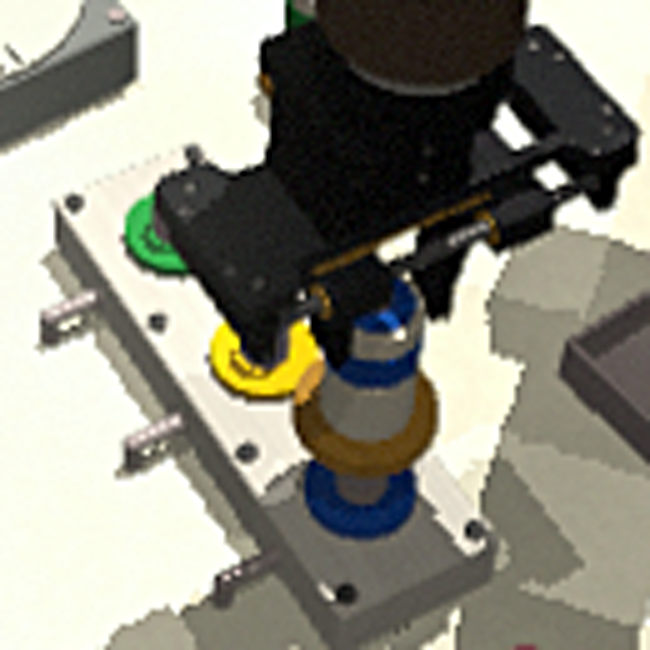

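The blue filter hangs straight at (380,410), right over the blue flange at (360,500). I'll adjust by 3 mm and lower.

Request:
move_arm(motion=[[[-0.001, 0.0025, 0], [0, 0, 0]], [[0, 0, -0.006], [0, 0, 0]], [[0, 0, -0.006], [0, 0, 0]], [[0, 0, -0.006], [0, 0, 0]], [[0, 0, -0.006], [0, 0, 0]], [[0, 0, 0], [0, 0, 0]], [[0, 0, 0], [0, 0, 0]]])

```text
time: 29.15
tool_pos: [0.6313, 0.1948, 0.1183]
ee_rot: [[-0.99, 0.144, -0.001], [0.144, 0.99, -0.001], [0.001, -0.001, -1.0]]
contact_force: [-0.2, 0.2, -1.3]
width: 0.0421
```

```bash
python3 s.py
```

```text
t 29.15 p [0.6313 0.1948 0.1183] yaw 2.9976 z [-0.001 -0.001 -1.   ] F [-0.2  0.2 -1.3] q [ 0.54  0.5   0.    0.   -1.07 -0.69] w 0.0421
```

Request:
move_arm(motion=[[[0, 0, -0.008], [0, 0, 0]], [[0, 0, -0.008], [0, 0, 0]], [[0, 0, -0.006], [0, 0, 0]], [[0, 0, -0.003], [0, 0, 0]], [[0, 0, 0], [0, 0, 0]], [[0, 0, 0], [0, 0, 0]]])

```text
time: 29.65
tool_pos: [0.6315, 0.195, 0.0938]
ee_rot: [[-0.99, 0.143, -0.001], [0.143, 0.99, -0.0], [0.001, -0.0, -1.0]]
contact_force: [0.0, -0.6, -2.3]
width: 0.0418
```

```bash
python3 s.py
```

```text
t 29.65 p [0.6315 0.195  0.0938] yaw 2.9976 z [-0.001 -0.    -1.   ] F [ 0.  -0.6 -2.3] q [ 0.54  0.52 -0.03  0.   -1.02 -0.69] w 0.0418
```

Request:
move_arm(motion=[[[0, 0, -0.002], [0, 0, 0]], [[0, 0, -0.002], [0, 0, 0]], [[0, 0, -0.001], [0, 0, 0]], [[0, 0, 0], [0, 0, 0]], [[0, 0, 0], [0, 0, 0]]])

```text
time: 30.07
tool_pos: [0.6321, 0.1958, 0.092]
ee_rot: [[-0.99, 0.143, 0.003], [0.143, 0.99, 0.001], [-0.002, 0.001, -1.0]]
contact_force: [-3.3, 1.0, 6.8]
width: 0.0418
```

```bash
python3 s.py
```

```text
t 30.07 p [0.6321 0.1958 0.092 ] yaw 2.9984 z [ 0.003  0.001 -1.   ] F [-3.3  1.   6.8] q [ 0.54  0.52 -0.03  0.   -1.01 -0.69] w 0.0418
```

Contact came at the expected height, TCP .092, so it is seated. I'll release and rise.

Request:
move_arm(motion=[[[0, 0, 0], [0, 0, 0]], [[0, 0, 0], [0, 0, 0]], [[0, 0, 0], [0, 0, 0]], [[0, 0, 0], [0, 0, 0]], [[0, 0, 0.02], [0, 0, 0]], [[0, 0, 0.03], [0, 0, 0]], [[0, 0, 0.03], [0, 0, 0]], [[0, 0, 0.01], [0, 0, 0]]], grip=0.062)

```text
time: 30.73
tool_pos: [0.6342, 0.1956, 0.1844]
ee_rot: [[-0.99, 0.143, 0.008], [0.143, 0.99, 0.002], [-0.008, 0.004, -1.0]]
contact_force: [0.9, 0.4, 1.0]
width: 0.062
```

```bash
python3 s.py
```

```text
t 30.73 p [0.6342 0.1956 0.1844] yaw 2.9983 z [ 0.008  0.002 -1.   ] F [0.9 0.4 1. ] q [ 0.54  0.45  0.09  0.   -1.2  -0.69] w 0.062
```

Request:
move_arm(motion=[[[-0.018, -0.036, 0], [0, 0, 0]], [[-0.018, -0.036, 0], [0, 0, 0]], [[-0.018, -0.036, 0], [0, 0, 0]], [[-0.018, -0.036, 0], [0, 0, 0]], [[-0.018, -0.036, 0], [0, 0, 0]], [[-0.018, -0.036, 0], [0, 0, 0]], [[0, 0, 0], [0, 0, 0]]])

```text
time: 31.32
tool_pos: [0.5196, -0.0255, 0.179]
ee_rot: [[-0.989, 0.149, -0.003], [0.149, 0.989, -0.0], [0.003, -0.001, -1.0]]
contact_force: [-0.3, 0.5, -1.1]
width: 0.0621
```

```bash
cat > look.py <<'E'
from h import *
import sys
k0=sys.argv[1]
for n in("top","scene"):
    p,d=capture(n);np.savez(f"pics/{n}{k0}.npz",p=p,d=d);M=masks(p)
    for k in("green","yellow","blue"):
        for c,a,_ in blobs(M[k]):
            P=ray(n,c,.085)[0]
            Q=ray(n,c,.133)[0]
            if P[0]<.72 and abs(P[1])<.45:print(n,k,a,P.round(4),"z.133",Q[:2].round(4))
    crop(p,*((180,170,430,290) if n=="top" else (235,90,535,300)),*((3.2,) if n=="top" else (2.6,)),f"pics/{n}{k0}.png")
E
python3 look.py 5;python3 s.py
```

```text
top green 52 [ 0.4484 -0.058   0.085 ] z.133 [ 0.4432 -0.056 ]
top yellow 69 [ 0.4315 -0.1878  0.085 ] z.133 [ 0.4268 -0.1817]
top blue 69 [0.6449 0.2006 0.085 ] z.133 [0.6336 0.1946]
scene green 50 [ 0.4482 -0.0532  0.085 ] z.133 [ 0.482  -0.0174]
scene green 147 [0.6288 0.0443 0.085 ] z.133 [0.6532 0.0751]
scene blue 94 [0.6062 0.1706 0.085 ] z.133 [0.6318 0.1948]
t 31.42 p [ 0.5231 -0.0222  0.1793] yaw 2.9951 z [ 0.001  0.    -1.   ] F [0.7 0.7 0.3] q [ 0.27  0.22 -0.26 -0.   -1.08 -0.41] w 0.0623
```

View pics/top5.png

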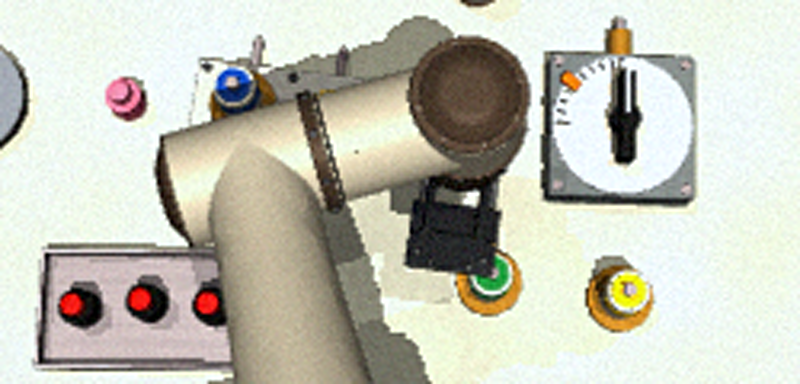

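View pics/scene5.png

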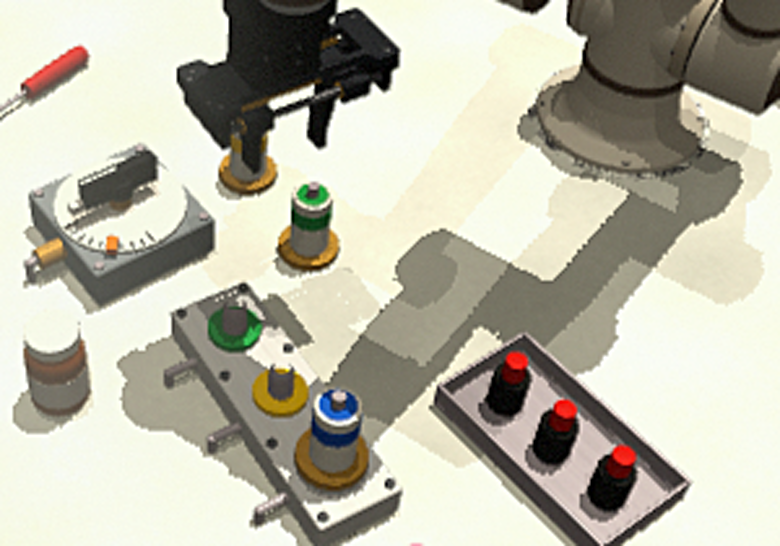

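The blue filter is home: its top at z=.133 falls on the port axis in both views. The yellow and green filters haven't moved. Yellow is next.

Request:
move_arm(motion=[[[-0.0185, -0.0332, 0], [0, 0, 0]], [[-0.0185, -0.0332, 0], [0, 0, 0]], [[-0.0185, -0.0332, 0], [0, 0, 0]], [[-0.0185, -0.0332, 0], [0, 0, 0]], [[-0.0185, -0.0332, 0], [0, 0, 0]], [[0, 0, 0], [0, 0, 0]], [[0, 0, 0], [0, 0, 0]], [[0, 0, 0], [0, 0, 0]]], grip=0.065)

```text
time: 32.08
tool_pos: [0.4321, -0.1865, 0.1791]
ee_rot: [[-0.99, 0.143, 0.001], [0.143, 0.99, -0.0], [-0.001, 0.0, -1.0]]
contact_force: [0.3, 0.4, -0.9]
width: 0.065
```

```bash
python3 s.py
```

```text
t 32.08 p [ 0.4321 -0.1865  0.1791] yaw 2.9981 z [ 0.001 -0.    -1.   ] F [ 0.3  0.4 -0.9] q [-0.06  0.13 -0.38 -0.   -1.06 -0.08] w 0.065
```

Request:
move_arm(motion=[[[-0.002, -0.001, -0.03], [0, 0, 0]], [[0, 0, -0.035], [0, 0, 0]], [[0, 0, -0.035], [0, 0, 0]], [[0, 0, -0.025], [0, 0, 0]], [[0, 0, -0.01], [0, 0, 0]], [[0, 0, 0], [0, 0, 0]], [[0, 0, 0], [0, 0, 0]]])

```text
time: 32.67
tool_pos: [0.4302, -0.187, 0.0438]
ee_rot: [[-0.99, 0.141, -0.001], [0.141, 0.99, -0.0], [0.001, -0.0, -1.0]]
contact_force: [0.2, -0.1, 0.4]
width: 0.0643
```

```bash
python3 s.py
```

```text
t 32.67 p [ 0.4302 -0.187   0.0438] yaw 3.0004 z [-0.001 -0.    -1.   ] F [ 0.2 -0.1  0.4] q [-0.06  0.3  -0.56  0.   -0.71 -0.08] w 0.0643
```

Request:
move_arm(motion=[[[0, 0, 0], [0, 0, 0]], [[0, 0, 0], [0, 0, 0]], [[0, 0, 0], [0, 0, 0]], [[0, 0, 0], [0, 0, 0]], [[0, 0, 0], [0, 0, 0]], [[0, 0, 0], [0, 0, 0]], [[0, 0, 0], [0, 0, 0]]], grip=0.02, newtons=35)

```text
time: 33.25
tool_pos: [0.4299, -0.1881, 0.0449]
ee_rot: [[-0.99, 0.143, 0.002], [0.143, 0.99, -0.0], [-0.002, -0.0, -1.0]]
contact_force: [1.9, 0.9, 3.1]
width: 0.042
```

```bash
python3 s.py
```

```text
t 33.25 p [ 0.4299 -0.1881  0.0449] yaw 2.9979 z [ 0.002 -0.    -1.   ] F [1.9 0.9 3.1] q [-0.06  0.3  -0.56  0.   -0.71 -0.08] w 0.042
```

Request:
move_arm(motion=[[[0, 0, 0.01], [0, 0, 0]], [[0, 0, 0.03], [0, 0, 0]], [[0, 0, 0.035], [0, 0, 0]], [[0, 0, 0.035], [0, 0, 0]], [[0, 0, 0.02], [0, 0, 0]], [[0.005, 0.0078, 0.01], [0, 0, 0]], [[0.01, 0.0155, 0], [0, 0, 0]], [[0.02, 0.031, 0], [0, 0, 0]]])

```text
time: 33.92
tool_pos: [0.4623, -0.1345, 0.1845]
ee_rot: [[-0.989, 0.148, -0.001], [0.148, 0.989, 0.001], [0.001, 0.0, -1.0]]
contact_force: [1.0, 0.0, -2.4]
width: 0.0421
```

Request:
move_arm(motion=[[[0.022, 0.034, 0], [0, 0, 0]], [[0.022, 0.034, 0], [0, 0, 0]], [[0.022, 0.034, 0], [0, 0, 0]], [[0.022, 0.034, 0], [0, 0, 0]], [[0.022, 0.034, 0], [0, 0, 0]], [[0.022, 0.034, 0], [0, 0, 0]], [[0.018, 0.028, 0], [0, 0, 0]], [[0.004, 0.0067, 0], [0, 0, 0]]])

```text
time: 34.58
tool_pos: [0.6198, 0.1092, 0.1819]
ee_rot: [[-0.99, 0.14, -0.001], [0.14, 0.99, 0.001], [0.001, 0.0, -1.0]]
contact_force: [0.1, -0.4, -2.1]
width: 0.042
```

Request:
move_arm(motion=[[[0, 0, -0.02], [0, 0, 0]], [[0, 0, -0.018], [0, 0, 0]], [[0, 0, 0], [0, 0, 0]], [[0, 0, 0], [0, 0, 0]], [[0, 0, 0], [0, 0, 0]]])

```text
time: 35.0
tool_pos: [0.6184, 0.1046, 0.1468]
ee_rot: [[-0.99, 0.144, 0.001], [0.144, 0.99, -0.0], [-0.001, -0.0, -1.0]]
contact_force: [0.8, -0.6, -1.9]
width: 0.0421
```

```bash
python3 s.py
```

```text
t 35.0 p [0.6184 0.1046 0.1468] yaw 2.9974 z [ 0.001 -0.    -1.   ] F [ 0.8 -0.6 -1.9] q [ 0.43  0.42 -0.06  0.   -1.09 -0.57] w 0.0421
```

Request:
move_arm(motion=[[[0.0005, 0, -0.006], [0, 0, 0]], [[0, 0, -0.006], [0, 0, 0]], [[0, 0, -0.006], [0, 0, 0]], [[0, 0, -0.006], [0, 0, 0]], [[0, 0, -0.004], [0, 0, 0]], [[0, 0, 0], [0, 0, 0]], [[0, 0, 0], [0, 0, 0]]])

```text
time: 35.58
tool_pos: [0.6185, 0.1049, 0.1178]
ee_rot: [[-0.99, 0.143, -0.001], [0.143, 0.99, -0.0], [0.001, -0.001, -1.0]]
contact_force: [-0.2, 0.2, -2.0]
width: 0.0418
```

```bash
python3 s.py
```

```text
t 35.58 p [0.6185 0.1049 0.1178] yaw 2.9976 z [-0.001 -0.    -1.   ] F [-0.2  0.2 -2. ] q [ 0.43  0.45 -0.09  0.   -1.03 -0.57] w 0.0418
```

Request:
move_arm(motion=[[[0, 0, -0.007], [0, 0, 0]], [[0, 0, -0.007], [0, 0, 0]], [[0, 0, -0.006], [0, 0, 0]], [[0, 0, -0.003], [0, 0, 0]], [[0, 0, -0.002], [0, 0, 0]], [[0, 0, -0.002], [0, 0, 0]], [[0, 0, 0], [0, 0, 0]], [[0, 0, 0], [0, 0, 0]]])

```text
time: 36.25
tool_pos: [0.6181, 0.1047, 0.0928]
ee_rot: [[-0.99, 0.143, -0.001], [0.143, 0.99, -0.001], [0.0, -0.001, -1.0]]
contact_force: [-4.2, 0.4, 5.7]
width: 0.0421
```

```bash
python3 s.py
```

```text
t 36.25 p [0.6181 0.1047 0.0928] yaw 2.998 z [-0.001 -0.001 -1.   ] F [-4.2  0.4  5.7] q [ 0.43  0.47 -0.12  0.   -0.98 -0.57] w 0.0421
```

Request:
move_arm(motion=[[[0, 0, 0], [0, 0, 0]], [[0, 0, 0], [0, 0, 0]], [[0, 0, 0], [0, 0, 0]], [[0, 0, 0], [0, 0, 0]], [[0, 0, 0.02], [0, 0, 0]], [[0, 0, 0.03], [0, 0, 0]], [[0, 0, 0.03], [0, 0, 0]], [[0, 0, 0.01], [0, 0, 0]]], grip=0.062)

```text
time: 36.92
tool_pos: [0.6214, 0.1055, 0.1863]
ee_rot: [[-0.99, 0.143, 0.009], [0.143, 0.99, 0.002], [-0.008, 0.003, -1.0]]
contact_force: [0.4, 0.4, 1.0]
width: 0.0621
```

Request:
move_arm(motion=[[[-0.025, -0.03, 0], [0, 0, 0]], [[-0.025, -0.03, 0], [0, 0, 0]], [[-0.025, -0.03, 0], [0, 0, 0]], [[-0.025, -0.03, 0], [0, 0, 0]], [[-0.025, -0.03, 0], [0, 0, 0]], [[0, -0.03, 0], [0, 0, 0]], [[0, 0, 0], [0, 0, 0]]])

```text
time: 37.5
tool_pos: [0.492, -0.0784, 0.1814]
ee_rot: [[-0.989, 0.147, 0.0], [0.147, 0.989, -0.001], [-0.0, -0.0, -1.0]]
contact_force: [0.9, -0.2, 0.2]
width: 0.0622
```

```bash
python3 look.py 6;python3 s.py
```

```text
top green 29 [0.6194 0.0201 0.085 ] z.133 [0.6089 0.0197]
top green 38 [ 0.4147 -0.0609  0.085 ] z.133 [ 0.4105 -0.0588]
top yellow 17 [0.6436 0.11   0.085 ] z.133 [0.6323 0.1067]
top blue 73 [0.6446 0.2007 0.085 ] z.133 [0.6333 0.1947]
scene green 51 [ 0.4192 -0.0607  0.085 ] z.133 [ 0.4545 -0.0246]
scene green 151 [0.6281 0.0436 0.085 ] z.133 [0.6526 0.0744]
scene yellow 20 [0.6019 0.0755 0.085 ] z.133 [0.6278 0.1046]
scene blue 98 [0.6058 0.1702 0.085 ] z.133 [0.6315 0.1944]
t 37.6 p [ 0.4935 -0.0758  0.1812] yaw 2.9954 z [ 0.001  0.    -1.   ] F [ 0.7  1.4 -1.2] q [ 0.17  0.18 -0.31 -0.   -1.08 -0.32] w 0.062
```

View pics/scene6.png

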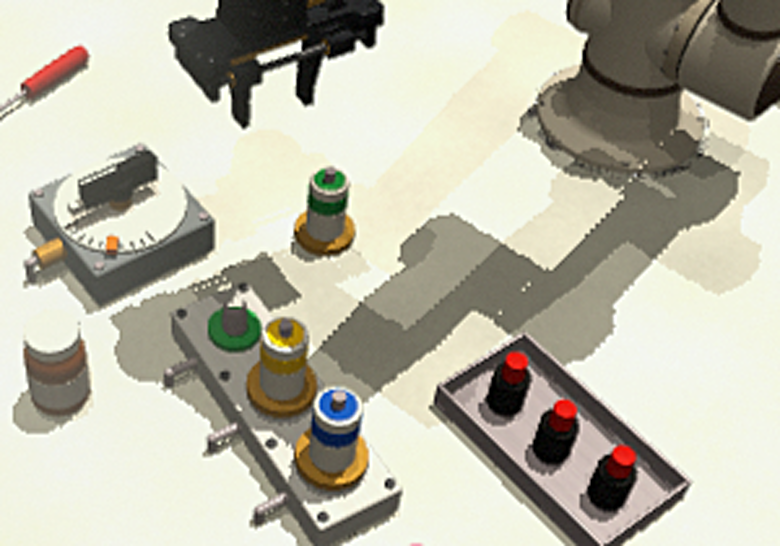

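Yellow and blue look home, though yellow is partly occluded. The green filter has been knocked aside and is now near (.419,-.061), still upright. I'll move clear for a clean look.

Request:
move_arm(motion=[[[0.01, -0.035, 0], [0, 0, 0]], [[0.01, -0.035, 0], [0, 0, 0]], [[0.01, -0.035, 0], [0, 0, 0]], [[0, 0, 0], [0, 0, 0]], [[0, 0, 0], [0, 0, 0]]])

```text
time: 38.02
tool_pos: [0.5242, -0.1805, 0.1801]
ee_rot: [[-0.989, 0.145, -0.001], [0.145, 0.989, 0.0], [0.001, 0.0, -1.0]]
contact_force: [-0.1, 0.3, -0.4]
width: 0.0622
```

```bash
python3 look.py 7;python3 s.py
```

```text
top yellow 71 [0.6305 0.108  0.085 ] z.133 [0.6196 0.1048]
top blue 73 [0.6446 0.2007 0.085 ] z.133 [0.6333 0.1947]
scene green 49 [ 0.4191 -0.061   0.085 ] z.133 [ 0.4544 -0.0249]
scene green 153 [0.6279 0.0435 0.085 ] z.133 [0.6524 0.0742]
scene yellow 82 [0.5905 0.0754 0.085 ] z.133 [0.617  0.1045]
scene blue 99 [0.6058 0.1703 0.085 ] z.133 [0.6314 0.1945]
t 38.12 p [ 0.5237 -0.1791  0.1806] yaw 2.9983 z [-0.001  0.    -1.   ] F [-0.7  0.1  0.5] q [-0.04  0.27 -0.19 -0.   -1.11 -0.11] w 0.0618
```

View pics/top7.png

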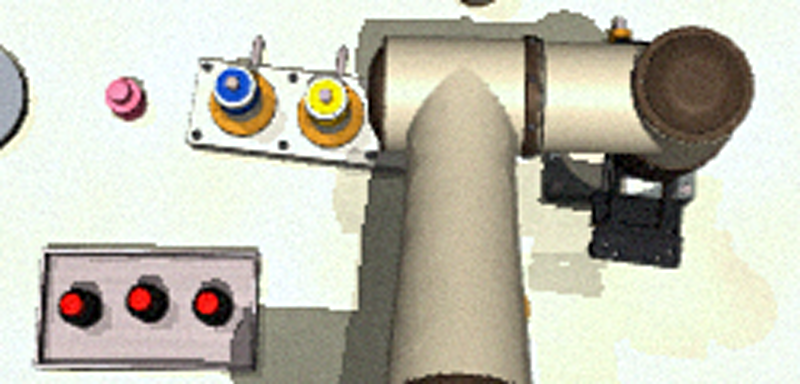

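Yellow and blue are both home. The green filter is at (.420,-.062), from the scene view corrected by the earlier view bias. Fetching it.

Request:
move_arm(motion=[[[-0.0207, 0.0234, 0], [0, 0, 0]], [[-0.0207, 0.0234, 0], [0, 0, 0]], [[-0.0207, 0.0234, 0], [0, 0, 0]], [[-0.0207, 0.0234, 0], [0, 0, 0]], [[-0.0207, 0.0234, 0], [0, 0, 0]], [[0, 0, 0], [0, 0, 0]], [[0, 0, 0], [0, 0, 0]], [[0, 0, 0], [0, 0, 0]]], grip=0.068)

```text
time: 38.78
tool_pos: [0.4205, -0.062, 0.1817]
ee_rot: [[-0.99, 0.141, 0.002], [0.141, 0.99, 0.0], [-0.002, 0.0, -1.0]]
contact_force: [-0.4, -0.2, 0.5]
width: 0.068
```

```bash
python3 s.py; python3 - <<'E'
from h import *
p,d=capture("scene");M=masks(p)
for c,a,_ in blobs(M["green"]):print(c,a,ray("scene",c,.085)[0].round(4))
E
```

```text
t 38.78 p [ 0.4205 -0.062   0.1817] yaw 3.0002 z [ 0.002  0.    -1.   ] F [-0.4 -0.2  0.5] q [ 0.24  0.05 -0.47  0.   -1.05 -0.38] w 0.068
[357.875 156.5  ] 8 [ 0.4201 -0.0743  0.085 ]
[324.66875 217.25   ] 160 [0.6279 0.044  0.085 ]
```

Request:
move_arm(motion=[[[0, 0, -0.03], [0, 0, 0]], [[0, 0, -0.03], [0, 0, 0]], [[0, 0, -0.03], [0, 0, 0]], [[0, 0, -0.025], [0, 0, 0]], [[0, 0, -0.015], [0, 0, 0]], [[0, 0, -0.007], [0, 0, 0]], [[0, 0, 0], [0, 0, 0]], [[0, 0, 0], [0, 0, 0]]])

```text
time: 39.5
tool_pos: [0.4209, -0.0632, 0.0443]
ee_rot: [[-0.99, 0.144, 0.0], [0.144, 0.99, -0.0], [-0.0, -0.0, -1.0]]
contact_force: [0.3, 0.4, 0.5]
width: 0.068
```

```bash
python3 s.py;  python3 - <<'E'
from h import *
p,d=capture("scene");crop(p,290,70,430,210,5,"pics/s8.png")
E
```

```text
t 39.5 p [ 0.4209 -0.0632  0.0443] yaw 2.9973 z [ 0. -0. -1.] F [0.3 0.4 0.5] q [ 0.24  0.24 -0.66  0.   -0.67 -0.38] w 0.068
```

View pics/s8.png

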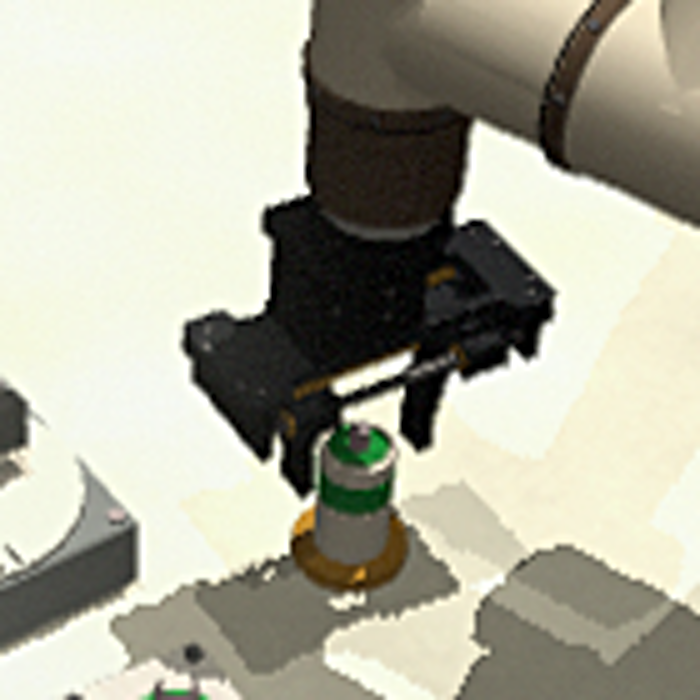

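The filter stands in front of the fingers in this view, at crop (360,440), so it is not between them. I'll measure again.

```bash
python3 - <<'E'
from h import *
for n in("scene","top"):
    p,d=capture(n);M=masks(p);C=cloud(n,d)
    for c,a,m in blobs(M["green"]):print(n,c,a,ray(n,c,.085)[0].round(4),C[m].mean(0).round(4),C[m].max(0).round(3))
    print(proj(n,[[.421,-.063,.044],[.42,-.062,.085]]))
E
python3 s.py
```

```text
scene [364.09090909 159.5       ] 22 [ 0.414  -0.0548  0.085 ] [ 0.4142 -0.0546  0.0852] [ 0.426 -0.049  0.089]
scene [324.63522013 217.2327044 ] 159 [0.628  0.0439 0.085 ] [0.6091 0.0202 0.048 ] [0.631 0.042 0.052]
[[359.24479686 169.33210502]
 [360.76861901 158.94387133]]
top [310.34228188 209.24161074] 149 [0.5989 0.0149 0.085 ] [0.6062 0.0151 0.0496] [0.637 0.039 0.078]
top [309.78571429 206.35714286] 14 [0.6084 0.0165 0.085 ] [0.616  0.0168 0.0489] [0.62  0.023 0.053]
[[335.58184585 265.8052692 ]
 [335.81222295 264.95784871]]
t 39.65 p [ 0.4213 -0.0629  0.0453] yaw 2.9975 z [ 0.003  0.    -1.   ] F [ 0.  -0.1  0.6] q [ 0.24  0.23 -0.66  0.   -0.67 -0.38] w 0.0679
```

```bash
python3 - <<'E'
from h import *
for s in(1,-1):
    print((proj("scene",[[.421-.99*.044*s,-.063+.143*.044*s,.044]])-[290,70])*5)
print((proj("scene",[[.421,-.063,.085]])-[290,70])*5,(proj("scene",[[.421,-.063,.0]])-[290,70])*5)
E
```

```text
[[411.14537886 470.83434999]]
[[279.91643095 523.03812366]]
[[351.30832374 444.46257948]] [[341.01618703 550.12594048]]
```

```bash
python3 - <<'E'
from h import *
print(ray("scene",[[290+360/5,70+437/5]],.096),ray("scene",[[290+350/5,70+562/5]],.006))
p,d=capture("scene");M=masks(p);m=M['foot'].copy();
for c,a,_ in blobs(m): print(c,a,ray("scene",c,.012)[0])
E
```

```text
[[ 0.42137101 -0.05635518  0.096     ]] [[ 0.42698311 -0.04849287  0.006     ]]
[350.6        174.06666667] 15 [ 0.43134732 -0.08632023  0.012     ]
[277.5 183. ] 20 [ 0.62175484 -0.18363066  0.012     ]
[253.66666667 185.62962963] 54 [ 0.68168085 -0.21549055  0.012     ]
[343.20652174 240.08695652] 184 [0.59872442 0.08645286 0.012     ]
[362.51941748 267.52427184] 206 [0.61342403 0.1805117  0.012     ]
```

The projected positions confirm the filter is between the fingers; the left finger is the nearer one. I'll nudge 2 mm and close.

Request:
move_arm(motion=[[[0, 0.002, 0], [0, 0, 0]], [[0, 0, 0], [0, 0, 0]], [[0, 0, 0], [0, 0, 0]], [[0, 0, 0], [0, 0, 0]], [[0, 0, 0], [0, 0, 0]], [[0, 0, 0], [0, 0, 0]], [[0, 0, 0], [0, 0, 0]]], grip=0.02, newtons=35)

```text
time: 40.28
tool_pos: [0.4202, -0.0609, 0.0443]
ee_rot: [[-0.99, 0.143, 0.0], [0.143, 0.99, 0.0], [-0.0, 0.0, -1.0]]
contact_force: [0.6, -0.1, 1.8]
width: 0.0421
```

```bash
python3 s.py
```

```text
t 40.28 p [ 0.4202 -0.0609  0.0443] yaw 2.9977 z [ 0.  0. -1.] F [ 0.6 -0.1  1.8] q [ 0.24  0.23 -0.67  0.   -0.67 -0.39] w 0.0421
```

Request:
move_arm(motion=[[[0, 0, 0.01], [0, 0, 0]], [[0, 0, 0.03], [0, 0, 0]], [[0, 0, 0.035], [0, 0, 0]], [[0, 0, 0.035], [0, 0, 0]], [[0, 0, 0.02], [0, 0, 0]], [[0, 0, 0.01], [0, 0, 0]], [[0, 0, 0], [0, 0, 0]], [[0, 0, 0], [0, 0, 0]]])

```text
time: 40.95
tool_pos: [0.4195, -0.0608, 0.1836]
ee_rot: [[-0.99, 0.144, -0.001], [0.144, 0.99, 0.001], [0.001, 0.001, -1.0]]
contact_force: [-0.8, -0.2, -2.9]
width: 0.042
```

```bash
python3 s.py
```

```text
t 40.95 p [ 0.4195 -0.0608  0.1836] yaw 2.9971 z [-0.001  0.001 -1.   ] F [-0.8 -0.2 -2.9] q [ 0.24  0.04 -0.47 -0.   -1.06 -0.39] w 0.042
```

Request:
move_arm(motion=[[[0.02, 0.008, 0], [0, 0, 0]], [[0.032, 0.013, 0], [0, 0, 0]], [[0.035, 0.0145, 0], [0, 0, 0]], [[0.035, 0.0145, 0], [0, 0, 0]], [[0.035, 0.0145, 0], [0, 0, 0]], [[0.025, 0.01, 0], [0, 0, 0]], [[0.005, 0.002, -0.02], [0, 0, 0]], [[0, 0, -0.017], [0, 0, 0]]])

```text
time: 41.62
tool_pos: [0.6081, 0.0165, 0.1434]
ee_rot: [[-0.99, 0.143, -0.003], [0.143, 0.99, -0.0], [0.003, -0.001, -1.0]]
contact_force: [-0.5, -1.0, -3.0]
width: 0.0419
```

Request:
move_arm(motion=[[[0, 0, 0], [0, 0, 0]], [[0, 0, 0], [0, 0, 0]], [[0, 0, 0], [0, 0, 0]]])

```text
time: 41.87
tool_pos: [0.607, 0.0152, 0.1469]
ee_rot: [[-0.99, 0.143, -0.001], [0.143, 0.99, -0.001], [0.001, -0.001, -1.0]]
contact_force: [0.2, -0.2, -1.4]
width: 0.042
```

```bash
python3 s.py;  python3 - <<'E'
from h import *
p,d=capture("scene");crop(p,260,120,400,260,5,"pics/s9.png")
M=masks(p)
for c,a,_ in blobs(M["green"]):print(c,a)
print(proj("scene",[[.6068,.0157,.048],[.6068,.0157,.048+.062+.05]]))
E
```

```text
t 41.87 p [0.607  0.0152 0.1469] yaw 2.9978 z [-0.001 -0.001 -1.   ] F [ 0.2 -0.2 -1.4] q [ 0.29  0.39 -0.11  0.   -1.07 -0.44] w 0.042
[197.36363636  17.        ] 11
[211.63636364  26.18181818] 11
[327.04761905 179.85714286] 21
[323.96721311 220.54098361] 61
[[324.27403882 215.7341201 ]
 [324.93832337 186.33530688]]
```

View pics/s9.png

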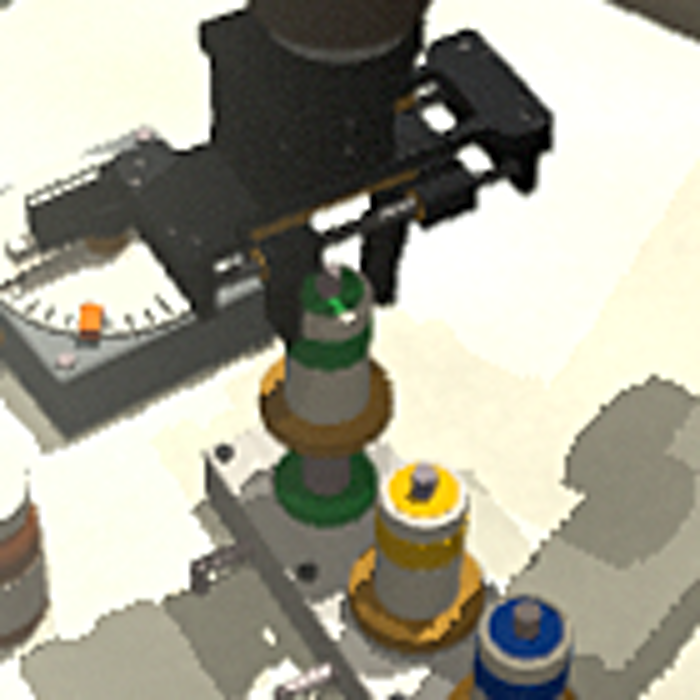

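The green filter at (325,390) hangs over the green flange at (325,490), aligned. Lowering.

Request:
move_arm(motion=[[[0, 0.0005, -0.006], [0, 0, 0]], [[0, 0, -0.006], [0, 0, 0]], [[0, 0, -0.006], [0, 0, 0]], [[0, 0, -0.006], [0, 0, 0]], [[0, 0, -0.004], [0, 0, 0]], [[0, 0, 0], [0, 0, 0]], [[0, 0, 0], [0, 0, 0]]])

```text
time: 42.5
tool_pos: [0.607, 0.016, 0.1188]
ee_rot: [[-0.99, 0.143, -0.001], [0.143, 0.99, -0.0], [0.001, -0.0, -1.0]]
contact_force: [0.2, 0.2, -2.7]
width: 0.042
```

```bash
python3 s.py
```

```text
t 42.5 p [0.607  0.016  0.1188] yaw 2.9977 z [-0.001 -0.    -1.   ] F [ 0.2  0.2 -2.7] q [ 0.29  0.42 -0.14  0.   -1.01 -0.44] w 0.042
```

Request:
move_arm(motion=[[[0, 0, -0.007], [0, 0, 0]], [[0, 0, -0.007], [0, 0, 0]], [[0, 0, -0.006], [0, 0, 0]], [[0, 0, -0.004], [0, 0, 0]], [[0, 0, -0.002], [0, 0, 0]], [[0, 0, -0.002], [0, 0, 0]], [[0, 0, 0], [0, 0, 0]], [[0, 0, 0], [0, 0, 0]]])

```text
time: 43.17
tool_pos: [0.6068, 0.0159, 0.0924]
ee_rot: [[-0.99, 0.143, -0.0], [0.143, 0.99, -0.001], [0.0, -0.001, -1.0]]
contact_force: [-4.1, -0.3, 4.9]
width: 0.0425
```

```bash
python3 s.py
```

```text
t 43.17 p [0.6068 0.0159 0.0924] yaw 2.9981 z [-0.    -0.001 -1.   ] F [-4.1 -0.3  4.9] q [ 0.29  0.44 -0.17  0.   -0.95 -0.44] w 0.0425
```

Request:
move_arm(motion=[[[0, 0, 0], [0, 0, 0]], [[0, 0, 0], [0, 0, 0]], [[0, 0, 0], [0, 0, 0]], [[0, 0, 0], [0, 0, 0]], [[0, 0, 0.02], [0, 0, 0]], [[0, 0, 0.03], [0, 0, 0]], [[0, 0, 0.03], [0, 0, 0]], [[0, 0, 0.02], [0, 0, 0]]], grip=0.062)

```text
time: 43.83
tool_pos: [0.6085, 0.016, 0.1942]
ee_rot: [[-0.99, 0.143, 0.004], [0.143, 0.99, 0.0], [-0.004, 0.001, -1.0]]
contact_force: [0.9, -0.5, 0.8]
width: 0.0619
```

Request:
move_arm(motion=[[[-0.03, -0.02, 0], [0, 0, -0.12]], [[-0.03, -0.02, 0], [0, 0, -0.12]], [[-0.03, -0.02, 0], [0, 0, -0.12]], [[-0.03, -0.02, 0], [0, 0, -0.12]], [[-0.03, -0.02, 0], [0, 0, -0.12]], [[0, -0.03, 0], [0, 0, -0.12]], [[0, -0.03, 0], [0, 0, -0.12]], [[0, -0.03, 0], [0, 0, -0.12]]])

```text
time: 44.5
tool_pos: [0.4569, -0.1751, 0.1919]
ee_rot: [[-0.446, 0.895, 0.002], [0.895, 0.446, -0.0], [-0.001, 0.002, -1.0]]
contact_force: [1.6, -0.2, -0.4]
width: 0.0621
```

Request:
move_arm(motion=[[[0, -0.03, 0], [0, 0, -0.12]], [[0, -0.03, 0], [0, 0, -0.12]], [[0, -0.03, 0], [0, 0, -0.12]], [[0, -0.03, 0], [0, 0, -0.12]], [[0, -0.03, 0], [0, 0, -0.033]], [[0, 0, 0], [0, 0, 0]]])

```text
time: 45.0
tool_pos: [0.4572, -0.3281, 0.1905]
ee_rot: [[0.051, 0.999, 0.0], [0.999, -0.051, -0.001], [-0.001, 0.0, -1.0]]
contact_force: [0.8, -0.1, -0.1]
width: 0.062
```

```bash
python3 look.py 9;python3 s.py; python3 - <<'E'
from h import *
for n in("top","scene"):
    d=np.load(f"pics/{n}9.npz")
    for c,a,_ in blobs(masks(d['p'])['orange'],4):
        P=ray(n,c,.062)[0]
        if .6<P[0]<.7 and -.2<P[1]<-.1: print(n,"tab",a,P.round(4))
    C=cloud(n,d['d']);T=C[(np.hypot(C[...,0]-.603,C[...,1]+.192)<.06)&(C[...,2]>.098)&(C[...,2]<.113)]
    if len(T)>20:
        mu=T.mean(0);vt=np.linalg.svd((T-mu)[:,:2])[2];print(n,"handle",mu.round(4),vt[0],len(T))
E
```

```text
top green 72 [0.6181 0.0157 0.085 ] z.133 [0.6076 0.0154]
top yellow 74 [0.6304 0.1076 0.085 ] z.133 [0.6195 0.1045]
top blue 72 [0.6447 0.2005 0.085 ] z.133 [0.6334 0.1945]
scene green 65 [ 0.5788 -0.018   0.085 ] z.133 [0.6058 0.016 ]
scene yellow 82 [0.5904 0.0756 0.085 ] z.133 [0.6168 0.1047]
scene blue 99 [0.6058 0.1703 0.085 ] z.133 [0.6314 0.1945]
t 45.1 p [ 0.4568 -0.3248  0.1905] yaw 1.5227 z [-0.001  0.    -1.   ] F [ 0.2  0.6 -0.3] q [-0.33  0.28 -0.16 -0.   -1.14 -1.29] w 0.0624
scene handle [ 0.6044 -0.1896  0.1047] [ 0.99860671 -0.05276963] 179
```

View pics/top9.png

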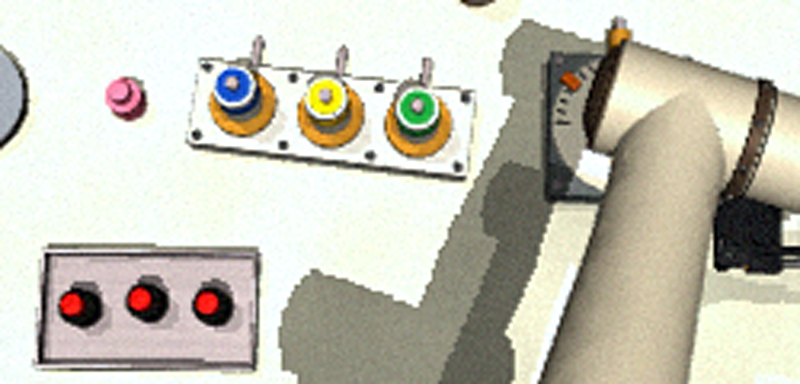

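View pics/scene9.png

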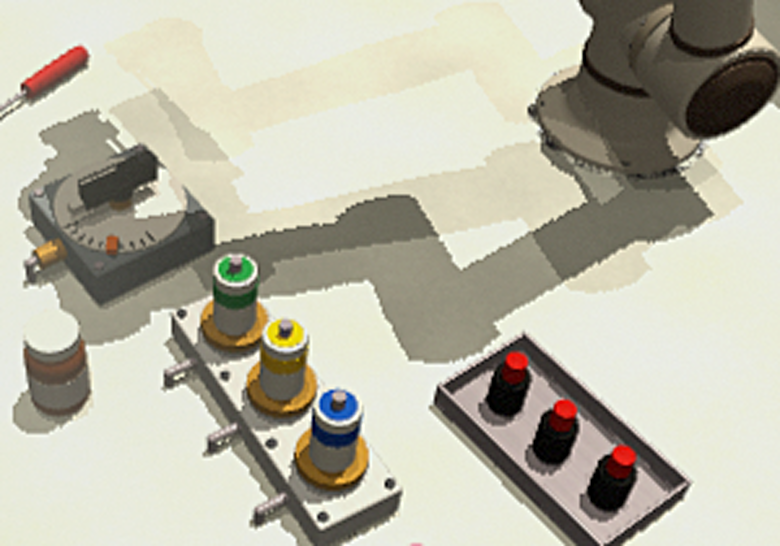

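All three filters are home and the caps are in the tray. The valve is still shut. Now to the valve handle, with the jaws across it.

Request:
move_arm(motion=[[[0.0295, 0.0261, 0], [0, 0, 0]], [[0.0295, 0.0261, 0], [0, 0, 0]], [[0.0295, 0.0261, 0], [0, 0, 0]], [[0.0295, 0.0261, 0], [0, 0, 0]], [[0.0295, 0.0261, 0], [0, 0, 0]], [[0, 0, 0], [0, 0, 0]], [[0, 0, 0], [0, 0, 0]], [[0, 0, 0], [0, 0, 0]]], grip=0.05)

```text
time: 45.77
tool_pos: [0.6043, -0.1922, 0.191]
ee_rot: [[0.044, 0.999, -0.001], [0.999, -0.044, 0.0], [0.0, -0.001, -1.0]]
contact_force: [-0.3, -0.2, -0.0]
width: 0.0501
```

```bash
python3 s.py
```

```text
t 45.77 p [ 0.6043 -0.1922  0.191 ] yaw 1.5267 z [-0.001  0.    -1.   ] F [-0.3 -0.2 -0. ] q [-0.05  0.4   0.03 -0.   -1.2  -1.56] w 0.0501
```

Request:
move_arm(motion=[[[0, -0.0015, -0.03], [0, 0, 0]], [[0, 0, -0.03], [0, 0, 0]], [[0, 0, -0.03], [0, 0, 0]], [[0, 0, -0.018], [0, 0, 0]], [[0, 0, -0.008], [0, 0, 0]], [[0, 0, 0], [0, 0, 0]], [[0, 0, 0], [0, 0, 0]]])

```text
time: 46.35
tool_pos: [0.6048, -0.1956, 0.0763]
ee_rot: [[0.046, 0.999, 0.001], [0.999, -0.046, -0.001], [-0.001, 0.001, -1.0]]
contact_force: [-0.1, -0.6, 0.9]
width: 0.0499
```

```bash
python3 s.py
```

```text
t 46.35 p [ 0.6048 -0.1956  0.0763] yaw 1.5244 z [ 0.001 -0.001 -1.   ] F [-0.1 -0.6  0.9] q [-0.06  0.5  -0.12  0.   -0.95 -1.56] w 0.0499
```

Request:
move_arm(motion=[[[0, 0, 0], [0, 0, 0]], [[0, 0, 0], [0, 0, 0]], [[0, 0, 0], [0, 0, 0]], [[0, 0, 0], [0, 0, 0]], [[0, 0, 0], [0, 0, 0]], [[0, 0, 0], [0, 0, 0]], [[0, 0, 0], [0, 0, 0]], [[0, 0, 0], [0, 0, 0]]], grip=0.0, newtons=20)

```text
time: 47.02
tool_pos: [0.6047, -0.1952, 0.0754]
ee_rot: [[0.046, 0.999, 0.0], [0.999, -0.046, -0.0], [-0.0, 0.0, -1.0]]
contact_force: [-0.0, 0.4, 0.8]
width: 0.015
```

```bash
python3 s.py
```

```text
t 47.02 p [ 0.6047 -0.1952  0.0754] yaw 1.5246 z [ 0. -0. -1.] F [-0.   0.4  0.8] q [-0.06  0.5  -0.12  0.   -0.95 -1.56] w 0.015
```

Request:
move_arm(motion=[[[0, 0, 0], [0, 0, 0.11]], [[0, 0, 0], [0, 0, 0.11]], [[0, 0, 0], [0, 0, 0.11]], [[0, 0, 0], [0, 0, 0.11]], [[0, 0, 0], [0, 0, 0.11]], [[0, 0, 0], [0, 0, 0.11]], [[0, 0, 0], [0, 0, 0.11]], [[0, 0, 0], [0, 0, 0.11]]])

```text
time: 47.68
tool_pos: [0.6041, -0.1937, 0.0753]
ee_rot: [[-0.744, 0.669, -0.001], [0.669, 0.744, 0.002], [0.002, 0.001, -1.0]]
contact_force: [-1.8, 5.3, 4.3]
width: 0.0151
```

Request:
move_arm(motion=[[[0, 0, 0], [0, 0, 0]], [[0, 0, 0], [0, 0, 0]], [[0, 0, 0], [0, 0, 0]]])

```text
time: 47.93
tool_pos: [0.604, -0.1938, 0.0754]
ee_rot: [[-0.739, 0.674, -0.001], [0.674, 0.739, 0.001], [0.002, 0.0, -1.0]]
contact_force: [-1.7, 5.1, 3.1]
width: 0.015
```

```bash
python3 s.py
```

```text
t 47.93 p [ 0.604  -0.1938  0.0754] yaw 2.4016 z [-0.001  0.001 -1.   ] F [-1.7  5.1  3.1] q [-0.06  0.5  -0.12 -0.   -0.95 -0.68] w 0.015
```

Release, lift and back away for a look.

Request:
move_arm(motion=[[[0, 0, 0], [0, 0, 0]], [[0, 0, 0], [0, 0, 0]], [[0, 0, 0], [0, 0, 0]], [[0, 0, 0], [0, 0, 0]], [[0, 0, 0], [0, 0, 0]], [[0, 0, 0.03], [0, 0, 0]], [[0, 0, 0.035], [0, 0, 0]], [[0, 0, 0.035], [0, 0, 0]]], grip=0.055)

```text
time: 48.6
tool_pos: [0.6039, -0.1952, 0.1754]
ee_rot: [[-0.74, 0.673, -0.003], [0.673, 0.74, -0.0], [0.002, -0.002, -1.0]]
contact_force: [1.2, 0.4, -0.0]
width: 0.0531
```

Request:
move_arm(motion=[[[-0.03, 0.02, 0.01], [0, 0, 0]], [[-0.03, 0.02, 0], [0, 0, 0]], [[-0.03, 0.02, 0], [0, 0, 0]], [[-0.03, 0.02, 0], [0, 0, 0]], [[-0.03, 0.035, 0], [0, 0, 0]], [[-0.01, 0.035, 0], [0, 0, 0]], [[0, 0.035, 0], [0, 0, 0]], [[0, 0.035, 0], [0, 0, 0]]])

```text
time: 49.27
tool_pos: [0.4467, 0.0227, 0.1859]
ee_rot: [[-0.74, 0.673, 0.002], [0.673, 0.74, 0.001], [-0.001, 0.002, -1.0]]
contact_force: [0.7, -0.3, 0.2]
width: 0.0551
```

Request:
move_arm(motion=[[[0, 0.035, 0], [0, 0, 0]], [[0, 0.035, 0], [0, 0, 0]], [[0, 0, 0], [0, 0, 0]], [[0, 0, 0], [0, 0, 0]]])

```text
time: 49.6
tool_pos: [0.4475, 0.0932, 0.1852]
ee_rot: [[-0.742, 0.67, 0.0], [0.67, 0.742, 0.0], [-0.0, 0.0, -1.0]]
contact_force: [0.0, -0.4, -0.2]
width: 0.0551
```

```bash
python3 look.py 10;python3 s.py; python3 - <<'E'
from h import *
for n in("top","scene"):
    d=np.load(f"pics/{n}10.npz");tab=None
    for c,a,_ in blobs(masks(d['p'])['orange'],4):
        P=ray(n,c,.062)[0]
        if .6<P[0]<.7 and -.2<P[1]<-.1: tab=P;print(n,"tab",a,P.round(4))
    C=cloud(n,d['d']);T=C[(np.hypot(C[...,0]-.603,C[...,1]+.192)<.06)&(C[...,2]>.098)&(C[...,2]<.113)]
    mu=T.mean(0);vt=np.linalg.svd((T-mu)[:,:2])[2][0];vt*=np.sign(vt[0]);print(n,"handle",mu.round(4),"yaw",np.arctan2(vt[1],vt[0]),len(T))
    if tab is not None: print("tab yaw",np.arctan2(*(tab-mu)[[1,0]]),np.hypot(*(tab-mu)[:2]))
crop(np.load("pics/top10.npz")['p'],340,175,410,245,8,"pics/cv10.png")
E
```

```text
top green 72 [0.6181 0.0157 0.085 ] z.133 [0.6076 0.0154]
top yellow 38 [0.638  0.1046 0.085 ] z.133 [0.6269 0.1015]
top blue 71 [0.6447 0.2004 0.085 ] z.133 [0.6333 0.1944]
scene green 65 [ 0.5788 -0.018   0.085 ] z.133 [0.6058 0.016 ]
scene yellow 45 [0.5973 0.0707 0.085 ] z.133 [0.6234 0.1   ]
scene blue 99 [0.6058 0.1702 0.085 ] z.133 [0.6314 0.1944]
t 49.7 p [0.4473 0.0914 0.1851] yaw 2.4044 z [-0. -0. -1.] F [-0.2 -0.3  0.1] q [ 0.56  0.1  -0.4   0.   -1.07 -1.3 ] w 0.0551
top tab 9 [ 0.6516 -0.1405  0.062 ]
top handle [ 0.6027 -0.1933  0.1064] yaw 0.8342771396169739 146
tab yaw 0.8242847399313805 0.07191747009853286
scene handle [ 0.6034 -0.1888  0.1051] yaw 0.8162966518437585 150
```

View pics/cv10.png

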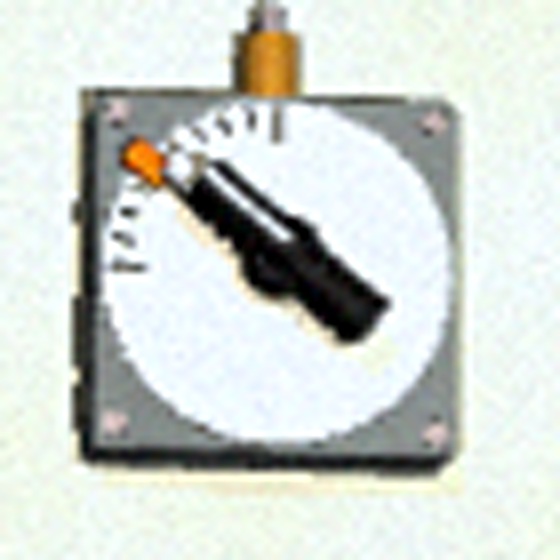

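View pics/scene10.png

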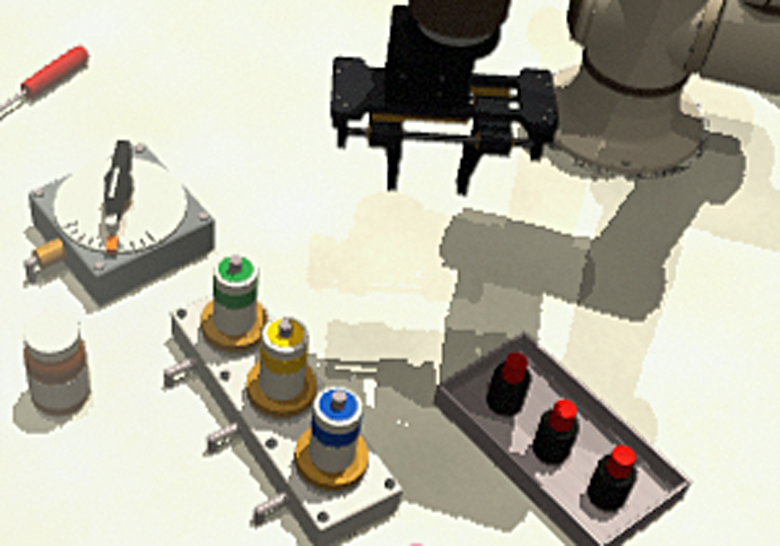

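The pointer nose lines up with the orange tab at crop (147,160): handle yaw is .834 and .816 in the two views, against .82–.84 for the tab. The filters are home, the caps are in the tray, and the gripper is free in the air. Handing in.

```bash
python3 -c "
from workcell import bot;print(bot.job_done())"; python3 s.py
```

```text
the job is handed in; nothing more can be done
None
the job is handed in; nothing more can be done
```

The job is done and handed in at about 50 s. I shut the valve to its stop with the caps still on and put all three caps upright in the tray. I then seated the blue, yellow and green filters on their own ports and opened the valve to the orange tab.

**Slips on the way:** the first grip on the yellow cap (12 N) slipped. The cap stayed seated on its port, and I regripped it at 35 N. The green filter was knocked about 3 cm aside during the run, so I found it again and fetched it from there.

**Last checks:**
- **Filters:** with the arm clear, both views put each filter top within about 3 mm of its port axis at the home height. In the final picture the gripper partly hid the yellow filter from above, which shifted its reading to about 7 mm. The part of it the scene camera could see looked unchanged.
- **Caps:** all three were still in the tray, and the jar and screwdriver showed no movement. I did not measure the jar, screwdriver or wafer box positions.
- **Pointer:** handle yaw read 0.834 rad (top) and 0.816 rad (scene), against 0.82–0.84 for the tab. A rough pixel estimate gave about 0.87–0.88 for both pointer and tab. All of these are within the 0.1 rad limit.

The scene camera disagreed with the top camera by about 2–4 mm in several positions.

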